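Moisture reading on a clay pot, meter back to its dock

ROBOT

A 6-joint arm with a two-finger parallel gripper is mounted at the origin on the work surface. World frame = base frame: x ahead of the robot, y to its left, z up, the work surface at z = 0. Lengths are in mm, angles in degrees, forces in N, time in s.
With the tool pointing down it reaches from about 250 to 725 mm from the base axis. Payload 4 kg.
Tool frame: the origin (TCP) lies between the finger pads, 19 mm behind the fingertips; this is the grasp point; z points along the fingers, y is the line along which they close (so a half turn about z gives the same grasp; the last joint's range is limited). The gripper opens to 85 mm and grips with 20 to 120 N. Pads are 22 mm wide; open, the fingers measure 114 mm over their backs; the gripper's body (76 mm by 85 mm) begins 54 mm behind the grasp point. The pads swing forward as they close: fully open they stand 13 mm farther back than shut.
Start: joints at [-69.213, 13.785, 0.286, 76.501, 0, 90], TCP at [177.445, -467.454, 250.006] pointing down, gripper open.
Joint ranges: [-155.79, 155.79], [-60.16, 107.12], [-62.33, 73.08], [-114, 123.19], [-81.49, 82.49], [-180, 180]. Speed limits (degrees/s): [159.86, 159.86, 180, 180, 180, 180].

INTERFACE

Orientations are given as a 3x3 rotation matrix whose columns are the frame's x, y, z axes.
In Python, from station import env gives the robot as it stands.
- The arm moves only by the tool send_rows, never from a script. Its argument "series" is a list of rows, each a list of 3 entries, a list of its own where there are three numbers: the turn, a rotation vector about the tool's x, y, z in degrees, then the shift along the tool's x, y, z in mm, then the opening in per cent of the stroke, from 0 (shut) to 100 (fully open). A call has 1 to 5 rows; each row is the pose to reach, as a shift and turn from the pose commanded when the call began, along the tool's axes at that moment; what a row does not reach only later rows make up. A row lasts 1/12 s, in which the tool goes at most 41.7 mm and 7.16 degrees, less where a joint would pass 70% of its speed; a pose out of reach is approached as far as the arm can. A call with a gripper value outside its range is refused whole. The fingers move at their own pace and stop on an object; the grip force is fixed at half the most. Time passes only in rows, so rows that repeat a pose let the fingers close. It gives the time, the measured TCP pose, the force, the opening and the grip force at its end, in the units of the state.
- env.read_state(): the state, without advancing time (a new reading comes with each control period).
- env.grab_frame(name): name is "scene" or "top" or "wrist"; returns a dict with "frame" (480x640x3 uint8, red, green, blue), "fx", "fy", "cx", "cy" (pixels), "extrinsics" (4x4, takes a point from camera to world coordinates). Camera axes: x right, y down, z forward; pixel columns grow to the right and rows downward; lengths in mm; the calibration is good to about 2 mm. A picture is of the moment at which its call begins. There is no depth.
- env.hand_in(): hands the job in; it is judged then, once.
The state is a dict: "time": time; "q": joint angles; "qd": joint speeds; "tau": joint torques, N m; "ee_pos": TCP position; "tcp_rot": TCP orientation; "wrist_force": force on the tool from outside, world axes, zero at the start; "ft_torque": the same for the moment, N m; "finger_gap": finger opening in mm; "grasp_force": force on a finger pad.
Only numpy, scipy, OpenCV 4.12 (cv2) and the standard library are available. Lean on these libraries where they do the work, as an engineer would, in place of code of your own. Each camera call takes 0.05 s, during which the arm holds its last target. There are 200 camera calls.

TASK

Check whether the pot is dry: pick up the yellow moisture meter, aim its nose squarely at the red dot of the white patch on the pot and hold it there steadily with gentle contact for two seconds. Then slide the meter edgewise into the slot of its charging dock, fully home with the nose at the open end, and let go. The clay is soft: touch the pot with nothing but the meter, do not press hard or push it along, and leave the other things on the bench where they are.

Things in the scene. Friction and masses are not known exactly. Their poses are not given: they have to be found in the camera images.
- meter: Yellow flat moisture meter, loose, about 0.25 kg, standing on its long edge, z up. Slab 20 mm thick (y), 72 mm high (z from 0), x from -70 to +10 mm, and above z = 32 on to x = +40. Origin on its underside, mid-thickness. From its front end a round grey nose, 18 to 20 mm thick, points steeply down and forward, 65 degrees below its x axis.
- meter_grip (a point): Point to grip the meter across its 20 mm thickness, inside the black rubber grip: 5 mm in front of the meter's origin and 55 mm above its underside. With the TCP here the fingertips stay 6 mm above the dock's top when the meter is home.
- nose: The meter's sensing nose, fixed to the meter. Origin at the centre of its flat steel end face (20 mm across), at x = 66, z = 13 mm in the meter's frame; its z axis points out of the face, along (0.423, 0, -0.906) in the meter's frame.
- pot: Unfired grey-brown clay pot, loose, about 0.9 kg, standing on the bat of the banding wheel. 130 mm across at the foot, 170 mm at the belly (35 mm up), then a shoulder sloping at 45 degrees to the 80 mm wide mouth, 85 mm up, with two small horns. Origin at the centre of its underside, z up; the white patch is on its -x side.
- patch: Flat white round test patch on the pot's sloping shoulder, 32 mm across, with a 10 mm red dot in its middle. Fixed to the pot. Origin at the centre of its outer face; its z axis is the outward normal, pointing roughly at the robot and 45 degrees up.
- wheel: Blue banding wheel fixed to the bench, 224 mm across, with a 190 mm plywood bat on it. Origin at the centre of its underside; the bat's top is 68 mm above.
- dock: Black charging dock on a grey base, fixed. Slot along its x, 23 mm wide, bevelled lips, open above and at its +x front. Rails x -75 to 40 mm, rear stop at x = -75, slot floor 14 mm and rail tops 44 mm above the bench. Origin mid-slot on the underside, z up. With the meter home its origin is on the dock's z axis, 14 mm up, axes parallel.
- bowl: Bystander: open stainless steel slip bowl, 160 mm across, 60 mm high. Origin on its underside.
- mug: Bystander: blue ceramic mug, 76 mm across, 90 mm high. Origin on its underside.
- bottle: Bystander: white squeeze bottle with red cap, 60 mm across, 160 mm high. Origin on its underside.
- sponge: Bystander: green sponge block, 100 x 65 x 28 mm. Origin on its underside.
- brush: Bystander: small brush lying flat, about 200 mm long. Origin on its underside.
- spatula: Bystander: small spatula lying flat, about 250 mm long. Origin on its underside.
- offcut: Bystander: grey clay offcut, 70 x 35 x 22 mm. Origin on its underside.
Not all that is in view belongs to the job. Of the things shaped like the dock, the black one is meant.

How it is judged (in metres and radians):
On the way:
1. the nose rests in contact with the patch (over 0.5 N), its face centre within 10 mm of the patch centre and square to it within 0.2 rad (11 degrees), the meter still (under 20 mm/s), for 1.5 s (contact force between nose and patch above 0.5 N and distance between nose and patch below 0.01 m and angle between the z axis of nose and the z axis of patch, either way round below 0.2 rad and linear speed of meter below 0.02 m/s), for 1.5 s.
At the end, for the whole second after the job is handed in: Meter home in the dock slot, nose at the open end: underside within 4 mm of the slot floor, origin within 8 mm (10 forward) of the dock's along the slot and 4 mm across, upright within 0.17 rad, at rest; pot upright (0.1 rad) and within 40 mm of the wheel's centre (x of meter in the frame of dock between -0.008 and 0.01 m and y of meter in the frame of dock between -0.004 and 0.004 m and z of meter in the frame of dock between 0.01 and 0.018 m and x of nose in the frame of dock above 0.05 m and angle between the z axis of meter and the z axis of dock, either way round below 0.17 rad and linear speed of meter below 0.02 m/s and horizontal distance between pot and wheel below 0.04 m and angle between pot's own z axis and vertical below 0.1 rad); the robot touches nothing.
It fails at once if the pot is pressed with more than 25 N by the meter (contact force between meter and pot above 25 N).
It fails at once if the arm or fingers touch the pot (contact force between any of the arm, the fingers and pot above 0.5 N).
It fails at once if the pot is pushed along by more than 20 mm (distance of pot from where it was at the start of the episode above 0.02 m).
It fails at once if another thing on the bench is moved by more than 30 mm (distance of any of bowl, mug, bottle, sponge, brush, spatula, offcut from where it was at the start of the episode above 0.03 m).
It also fails if it takes over 58 s, if anything falls off the work surface, if the arm or the gripper's body presses on something with over 40 N, if the wrist force passes 120 N, or if a joint passes its speed limit or range.

## Working session

There is one attempt and no reset: what is moved stays moved. The work goes in short steps, Python scripts to look and compute and a tool call to move; the robot and the scene stay as the last step left them, time stands still between calls to the robot, and variables do not carry over. Pictures are saved under pics/ and viewed, at most 10 in all, crops included, and the job is handed in when it is done.

Besides the shell and the picture viewer there is one more tool, called after "Call:" as name(argument=value, ...) on one line, values as JSON. send_rows: Moves the arm, as the interface text tells. Its arguments: {"type":"object","properties":{"series":{"type":"array"}},"required":["series"]}

```bash
mkdir -p pics; ls; python3 - <<'E'
from station import env
import cv2,numpy as np
for n in ("scene","top"):
    d=env.grab_frame(n); cv2.imwrite(f"pics/{n}0.png",d["frame"][:,:,::-1])
    print(n,d["fx"],d["fy"],d["cx"],d["cy"],np.round(d["extrinsics"],3).tolist())
E
```

```text
pics
scene 604.6900206373704 604.6900206373704 321.46333526282774 244.02326260851038 [[-0.394, 0.581, -0.712, 1619.012], [0.919, 0.254, -0.302, 525.201], [0.005, -0.773, -0.635, 1067.584], [0.0, 0.0, 0.0, 1.0]]
top 491.70124237998635 491.70124237998635 325.89433656914474 244.48394046932188 [[-0.001, -0.998, 0.055, 440.517], [-1.0, 0.002, 0.011, 50.193], [-0.011, -0.055, -0.998, 1615.3], [0.0, 0.0, 0.0, 1.0]]
```

View pics/scene0.png

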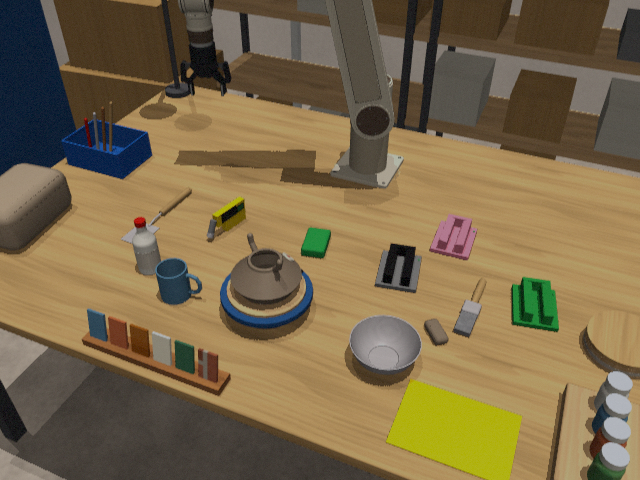

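View pics/top0.png

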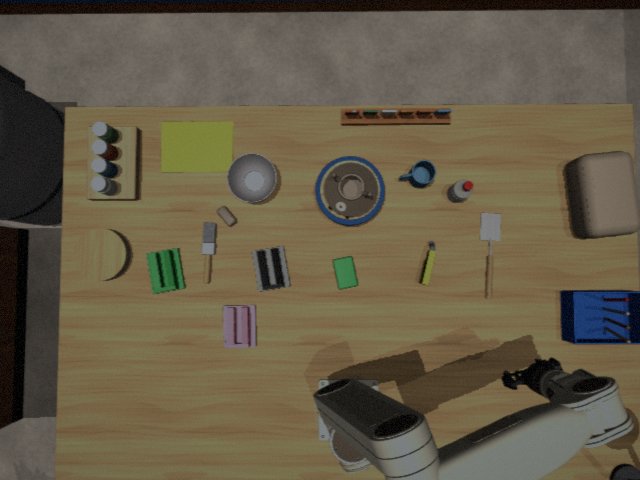

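Scene: yellow meter at (229,215) in scene and (429,265) in top; the black dock is at (398,265)/(271,268). The pot is at (266,280)/(350,190), with the patch near (340,207) in top. I'll get coarse positions from the top view by colour.

```bash
cat > h.py <<'E'
from station import env
import cv2,numpy as np
np.set_printoptions(precision=2,suppress=True)
def grab(n,save=None):
    d=env.grab_frame(n)
    if save: cv2.imwrite(f"pics/{save}.png",d["frame"][:,:,::-1])
    return d
def ray(d,u,v):
    E=np.array(d["extrinsics"]); r=E[:3,:3]@np.array([(u-d["cx"])/d["fx"],(v-d["cy"])/d["fy"],1]); return E[:3,3],r/np.linalg.norm(r)
def onz(d,u,v,z):
    o,r=ray(d,u,v); return o+r*(z-o[2])/r[2]
def tri(obs):
    A=np.zeros((3,3));b=np.zeros(3);L=[]
    for d,u,v in obs:
        o,r=ray(d,u,v); P=np.eye(3)-np.outer(r,r); A+=P;b+=P@o;L.append((o,P))
    x=np.linalg.solve(A,b); return x,[float(np.linalg.norm(P@(x-o))) for o,P in L]
def proj(d,p):
    E=np.array(d["extrinsics"]); c=E[:3,:3].T@(np.asarray(p)-E[:3,3]); return d["cx"]+d["fx"]*c[0]/c[2],d["cy"]+d["fy"]*c[1]/c[2]
def blobs(d,lo,hi,amin=20,roi=None):
    h=cv2.cvtColor(d["frame"],cv2.COLOR_RGB2HSV); m=cv2.inRange(h,np.array(lo),np.array(hi))
    if roi: k=np.zeros_like(m); x0,y0,x1,y1=roi; k[y0:y1,x0:x1]=255; m&=k
    cs,_=cv2.findContours(m,cv2.RETR_EXTERNAL,cv2.CHAIN_APPROX_NONE)
    return sorted([c for c in cs if cv2.contourArea(c)>=amin],key=cv2.contourArea,reverse=True)
E
python3 - <<'E'
from h import *
t=grab("top");s=grab("scene");w=grab("wrist")
st=env.read_state()
T=np.eye(4);T[:3,:3]=st["tcp_rot"];T[:3,3]=st["ee_pos"]
print("tcp_rot\n",T[:3,:3]);print("cam in tcp\n",np.linalg.inv(T)@w["extrinsics"],w["fx"])
for c in blobs(t,(22,130,100),(32,255,255),15,(400,220,460,300)): print("meter",cv2.minAreaRect(c))
for c in blobs(t,(0,0,0),(180,120,50),60,(245,235,300,300)): r=cv2.minAreaRect(c);print("dock",r,onz(t,*r[0],44))
for c in blobs(t,(0,0,150),(180,60,255),10,(325,190,360,225)): r=cv2.minAreaRect(c);print("patch",r,onz(t,*r[0],128))
for c in blobs(t,(100,120,40),(120,255,255),200,(300,140,400,240)): r=cv2.minEnclosingCircle(c);print("wheel",r,onz(t,*r[0],60))
print(onz(t,429,265,72))
for n in ("meter",):
  for c in blobs(s,(22,150,100),(32,255,255),15,(190,180,260,250)): print(cv2.minAreaRect(c))
E
```

```text
tcp_rot
 [[ 0.93  0.35 -0.  ]
 [ 0.35 -0.93  0.  ]
 [-0.   -0.   -1.  ]]
cam in tcp
 [[  -0.     -0.96   -0.29   72.52]
 [   1.     -0.     -0.      0.08]
 [   0.     -0.29    0.96 -122.55]
 [   0.      0.      0.      1.  ]] 341.8438068660543
meter ((428.6600341796875, 267.30615234375), (6.221113204956055, 34.178646087646484), 12.994616508483887)
dock ((270.39813232421875, 268.5394592285156), (39.23713302612305, 21.84600257873535), 80.13418579101562) [451.15 245.45  44.  ]
wheel ((349.6363525390625, 190.36363220214844), 34.2729606628418) [699.51  -8.03  60.  ]
[ 461.44 -254.91   72.  ]
((226.34954833984375, 209.02557373046875), (15.964098930358887, 38.13007736206055), 39.17366027832031)
((235.56759643554688, 219.5946044921875), (8.137334823608398, 26.039470672607422), 54.462318420410156)
```

Call:
send_rows(series=[[[0, 0, 0], [35, -10, 3], 100], [[0, 0, 0], [70, -20, 6], 100], [[0, 0, 0], [105, -30, 9], 100], [[0, 0, 0], [140, -40, 12], 100], [[0, 0, 0], [170, -49, 15], 100]])

```text
time: 0.67
ee_pos: [320.3, -359.9, 234.8]
tcp_rot: [[0.935, 0.355, 0.0], [0.355, -0.935, 0.0], [0.0, -0.0, -1.0]]
wrist_force: [0.3, -0.5, 0.7]
finger_gap: 85.4
grasp_force: 0.0
```

Call:
send_rows(series=[[[0, 0, 6], [35, -10, 3], 100], [[0, 0, 12], [70, -20, 6], 100], [[0, 0, 18], [105, -30, 9], 100], [[0, 0, 25], [140, -40, 12], 100], [[0, 0, 32], [168, -49, 15], 100]])

```text
time: 1.08
ee_pos: [460.4, -254.3, 219.8]
tcp_rot: [[0.98, -0.198, 0.0], [-0.198, -0.98, -0.0], [0.0, -0.0, -1.0]]
wrist_force: [0.3, -1.1, -0.3]
finger_gap: 85.5
grasp_force: 0.0
```

```bash
cat >> h.py <<'E'
from scipy.spatial.transform import Rotation as Ro
def rel(p,R):
    s=env.read_state();R0=np.array(s["tcp_rot"])
    print("turn",np.degrees(Ro.from_matrix(R0.T@R).as_rotvec()),"shift",R0.T@(np.array(p)-s["ee_pos"]))
def down(yaw,pitch=0):
    "tool for meter yaw (deg), nose pitched up by pitch"
    a=np.radians(yaw);M=Ro.from_euler("ZY",[yaw,-pitch],degrees=True).as_matrix()
    return M@np.diag([1,-1,-1])
E
python3 - <<'E'
from h import *
st=env.read_state();print(st["time"],np.array(st["ee_pos"]),np.array(st["tcp_rot"]))
w=grab("wrist","w1")
E
```

```text
1.0833 [ 460.37 -254.31  219.84] [[ 0.98 -0.2   0.  ]
 [-0.2  -0.98 -0.  ]
 [ 0.   -0.   -1.  ]]
```

View pics/w1.png

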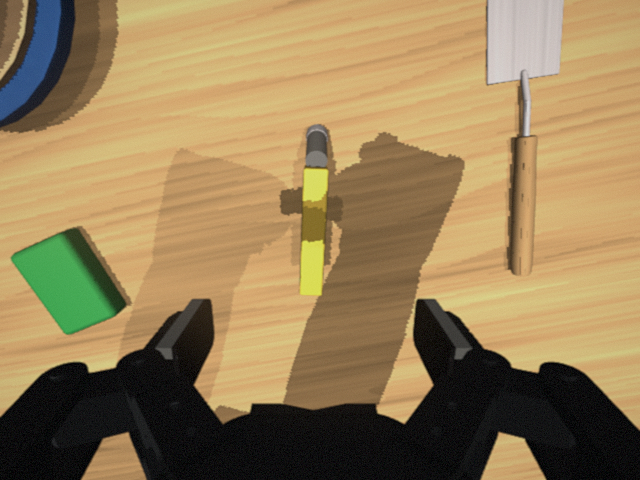

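Wrist view: the meter's top runs from (311,295) at the rear to (316,167) at the front, with the nose at (316,130). I'll shift towards it and take a second view for the height.

```bash
cat > m.py <<'E'
from h import *
import pickle,sys
w=grab("wrist");c=blobs(w,(22,120,60),(34,255,255),300,(250,60,400,400))
r=cv2.minAreaRect(np.vstack(c[:2] if len(c)>1 else c));b=cv2.boxPoints(r)
b=b[np.argsort(b[:,1])];f=b[:2].mean(0);k=b[2:].mean(0)
F=onz(w,*f,72);K=onz(w,*k,72)
print(len(c),r,"front",F,"rear",K,"len",np.linalg.norm(F-K),"yaw",np.degrees(np.arctan2(*(F-K)[1::-1])))
pickle.dump((w,f,k),open(sys.argv[1],"wb"))
E
python3 m.py a.pkl
```

```text
1 ((317.629150390625, 234.95355224609375), (25.270751953125, 127.97811889648438), 3.052882671356201) front [ 508.37 -266.66   72.  ] rear [ 402.09 -239.65   72.  ] len 109.65679034987625 yaw -14.259994285540778
```

Call:
send_rows(series=[[[0, 0, 0], [-25, 0, 10], 100], [[0, 0, 0], [-50, 0, 20], 100], [[0, 0, 0], [-50, 0, 20], 100]])

```text
time: 1.43
ee_pos: [402.9, -243.6, 196.7]
tcp_rot: [[0.981, -0.193, -0.01], [-0.193, -0.981, 0.005], [-0.011, -0.003, -1.0]]
wrist_force: [-1.0, 0.1, -0.6]
finger_gap: 85.5
grasp_force: 0.0
```

```bash
python3 m.py b.pkl; python3 - <<'E'
from h import *
import pickle
a=pickle.load(open("a.pkl","rb"));b=pickle.load(open("b.pkl","rb"))
for i in (1,2): print(tri([(a[0],*a[i]),(b[0],*b[i])]))
E
```

```text
1 ((312.2099914550781, 157.87838745117188), (29.798728942871094, 156.1516876220703), 3.0393996238708496) front [ 506.9  -266.62   72.  ] rear [ 402.62 -240.01   72.  ] len 107.61610434249297 yaw -14.31697149012779
(array([ 507.73, -266.73,   65.57]), [0.07918699921591141, 0.0791869992159342])
(array([ 403.49, -240.08,   74.88]), [0.14442288278957569, 0.14442288278956072])
```

```bash
python3 -c "
from h import *
rel((474.6,-258.3,130),down(-14.3)); print(env.read_state()['ee_pos'])"
```

```text
turn [-0.09  0.33  3.16] shift [70.49 -0.17 67.91]
[ 405.77 -245.04  198.31]
```

Call:
send_rows(series=[[[0, 0, 3.1], [32, 0, 33], 100], [[0, 0, 3.1], [65, 0, 66], 100], [[0, 0, 3.1], [65, 0, 69.8], 100], [[0, 0, 3.1], [65, 0, 69.8], 100], [[0, 0, 3.1], [65, 0, 69.8], 100]])

```text
time: 1.9
ee_pos: [472.9, -258.9, 129.8]
tcp_rot: [[0.969, -0.246, -0.002], [-0.246, -0.969, 0.001], [-0.002, -0.0, -1.0]]
wrist_force: [-1.1, -0.2, 0.6]
finger_gap: 85.3
grasp_force: 0.0
```

```bash
python3 -c "
from h import *
rel((474.6,-258.3,55),down(-14.3)); print(env.read_state()['ee_pos'],env.read_state()['qd'])"
```

```text
turn [-0.01  0.12  0.08] shift [ 1.65 -1.03 74.84]
[ 472.9  -258.94  129.84] [-0.26 -2.81  0.24  0.46  0.01  0.08]
```

Call:
send_rows(series=[[[0, 0, 0], [0, -1, 25], 100], [[0, 0, 0], [0, -1, 50], 100], [[0, 0, 0], [0, -1, 75], 100], [[0, 0, 0], [0, -1, 75], 100], [[0, 0, 0], [0, -1, 75], 100]])

```text
time: 2.32
ee_pos: [472.7, -257.8, 56.0]
tcp_rot: [[0.969, -0.246, -0.001], [-0.246, -0.969, 0.0], [-0.001, -0.0, -1.0]]
wrist_force: [-0.6, 0.3, 1.2]
finger_gap: 85.6
grasp_force: 0.0
```

Call:
send_rows(series=[[[0, 0, 0], [0, 0, 0], 0], [[0, 0, 0], [0, 0, 0], 0], [[0, 0, 0], [0, 0, 0], 0], [[0, 0, 0], [0, 0, 0], 0], [[0, 0, 0], [0, 0, 0], 0]])

```text
time: 2.73
ee_pos: [474.1, -258.1, 56.2]
tcp_rot: [[0.969, -0.246, 0.001], [-0.246, -0.969, -0.001], [0.002, 0.0, -1.0]]
wrist_force: [0.2, 1.4, -0.3]
finger_gap: 25.9
grasp_force: 0.0
```

Call:
send_rows(series=[[[0, 0, 0], [0, 0, 0], 0], [[0, 0, 0], [0, 0, 0], 0], [[0, 0, 0], [0, 0, 0], 0], [[0, 0, 0], [0, 0, 0], 0], [[0, 0, 0], [0, 0, 0], 0]])

```text
time: 3.15
ee_pos: [474.3, -258.1, 56.1]
tcp_rot: [[0.969, -0.246, 0.001], [-0.246, -0.969, -0.001], [0.002, 0.0, -1.0]]
wrist_force: [-0.7, -0.3, 5.8]
finger_gap: 19.3
grasp_force: 59.4
```

Call:
send_rows(series=[[[0, 0, 0], [0, 0, -20], 0], [[0, 0, 0], [0, 0, -60], 0], [[0, 0, 0], [0, 0, -100], 0], [[0, 0, 0], [0, 0, -140], 0], [[0, 0, 0], [0, 0, -180], 0]])

```text
time: 3.57
ee_pos: [472.6, -257.3, 235.8]
tcp_rot: [[0.969, -0.246, -0.003], [-0.246, -0.969, 0.001], [-0.003, -0.001, -1.0]]
wrist_force: [1.2, -0.3, -2.8]
finger_gap: 19.2
grasp_force: 59.1
```

```bash
cat >> h.py <<'E'
def pose_for(P,n,back):
    "tool pose putting the nose face 'back' mm out along patch normal n from P (square)"
    z=-np.asarray(n)/np.linalg.norm(n); yaw=np.degrees(np.arctan2(z[1],z[0])); el=np.degrees(np.arcsin(-z[2]))
    R=down(yaw,65-el); M=R@np.diag([1,-1,-1])
    return np.asarray(P)-z*back-M@np.array([61,0,-42.]),R,yaw,65-el
E
python3 -c "
from h import *
t=grab('top');cv2.imwrite('pics/tc.png',cv2.resize(t['frame'][140:240,300:400,::-1],(600,600),interpolation=2))
P=onz(t,340,207,131);print(P)
C=np.array([700,-8]);d=P[:2]-C;d/=np.linalg.norm(d);p,R,y,pi=pose_for(P,[*d*.707,.707],90);print(p,y,pi);rel(p,R);print(env.read_state()['ee_pos'])"
```

```text
[636.89  24.05 131.  ]
[516.24  85.33 213.24] -26.925600540471113 19.999999999999993
turn [-2.11 19.22 12.58] shift [ -46.33 -343.92   30.34]
[ 476.26 -259.24  245.21]
```

View pics/tc.png

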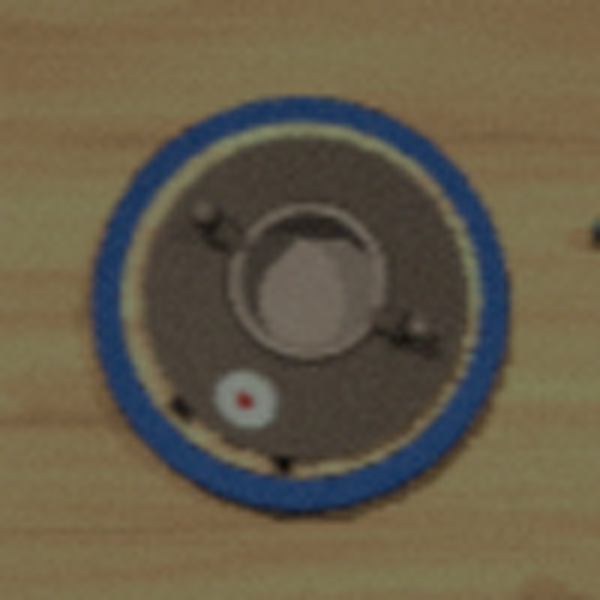

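Red dot at crop (243,400), i.e. top pixel (340.5,206.7). The horns lie at about ±90° from the patch direction, so the approach is clear.

Call:
send_rows(series=[[[0, 0, 0], [-4, -38, 2], 0], [[0, 0, 0], [-9, -76, 5], 0], [[0, 0, 0], [-13, -114, 7], 0], [[0, 0, 0], [-17, -152, 10], 0], [[0, 0, 0], [-22, -190, 12], 0]])

```text
time: 4.03
ee_pos: [492.0, -96.9, 222.0]
tcp_rot: [[0.979, -0.204, 0.002], [-0.204, -0.979, 0.023], [-0.003, -0.022, -1.0]]
wrist_force: [-0.6, 0.7, -3.8]
finger_gap: 19.8
grasp_force: 59.6
```

Call:
send_rows(series=[[[-0.5, 4.8, 3.2], [-5, -38, 3], 0], [[-1, 9.6, 6.3], [-11, -76, 6], 0], [[-1.6, 14.4, 9.5], [-16, -114, 9], 0], [[-2.1, 19.2, 12.6], [-22, -153, 11], 0], [[-2.1, 19.2, 12.6], [-22, -153, 11], 0]])

```text
time: 4.45
ee_pos: [448.5, -147.3, 216.0]
tcp_rot: [[0.892, -0.325, 0.315], [-0.324, -0.944, -0.059], [0.316, -0.05, -0.947]]
wrist_force: [-0.3, -0.3, -2.4]
finger_gap: 19.3
grasp_force: 59.8
```

Call:
send_rows(series=[[[0, 0, 0], [0, 0, 0], 0], [[0, 0, 0], [0, 0, 0], 0], [[0, 0, 0], [0, 0, 0], 0]])

```text
time: 4.7
ee_pos: [451.0, -147.6, 217.5]
tcp_rot: [[0.892, -0.324, 0.315], [-0.323, -0.945, -0.058], [0.316, -0.05, -0.947]]
wrist_force: [0.5, -0.2, -2.5]
finger_gap: 19.3
grasp_force: 59.8
```

```bash
cat > p.py <<'E'
from h import *
import pickle,sys
s=env.read_state();print(np.array(s["ee_pos"]),np.degrees(Ro.from_matrix(np.array(s["tcp_rot"])@np.diag([1,-1,-1])).as_euler("ZYX")))
w=grab("wrist",sys.argv[1]);L=[w]
for lo,hi in (((0,120,60),(8,255,255)),((172,120,60),(180,255,255)),((0,0,150),(180,50,255))):
    for c in blobs(w,lo,hi,15)[:3]: print(lo[0],lo[1],cv2.contourArea(c),cv2.fitEllipse(c) if len(c)>5 else c.mean(0))
pickle.dump(w,open(sys.argv[1]+".pkl","wb"))
E
python3 p.py w2
```

```text
[ 450.95 -147.58  217.48] [-19.89 -18.44   3.02]
0 120 92.0 ((7.67865514755249, 120.52760314941406), (7.56217622756958, 15.792452812194824), 128.85122680664062)
0 0 5726.0 ((580.2982788085938, 54.44799041748047), (69.25576782226562, 133.53172302246094), 160.38919067382812)
0 0 809.0 ((13.89687728881836, 121.16861724853516), (26.878095626831055, 47.0106201171875), 152.56593322753906)
0 0 321.0 ((308.6991271972656, 111.9957275390625), (44.5768928527832, 82.14985656738281), 0.0)
```

View pics/w2.png

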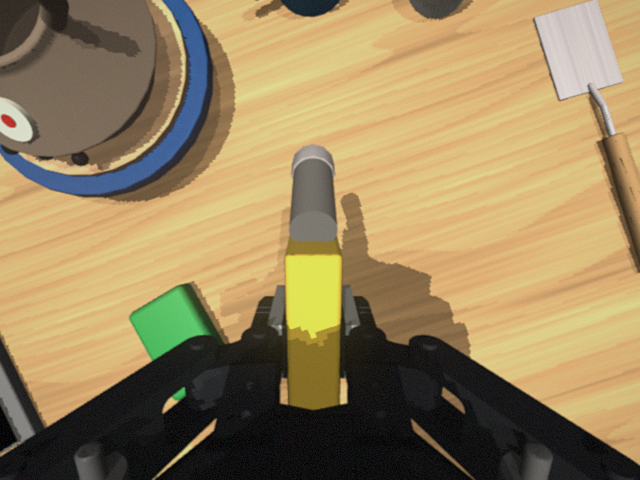

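Red dot at (8,120), the patch at (14,121), and the nose tip at (314,158). The arm went the wrong way in the second call, so I'll check the joints.

```bash
python3 -c "
from h import *
s=env.read_state();print(np.array(s['q']),s['time'])
w=grab('wrist');t=grab('top')
P,e=tri([(w,7.7,120.5),(t,340.5,206.7)]);print(P,e)
d=P[:2]-[700,-8];d/=np.linalg.norm(d);p,R,y,pi=pose_for(P,[*d*.707,.707],90);print(p,y,pi);rel(p,R)"
```

```text
[-19.91  -1.04 -24.79  47.79   3.04 179.95] 4.75
[638.15  22.55 127.37] [0.15893218592653624, 0.15893218592645]
[516.82  82.49 209.62] -26.290356332972173 19.999999999999993
turn [-5.14  1.7   6.07] shift [ -18.38 -237.81   14.85]
```

J6 is at its limit (180°). The meter has to be regripped with the tool turned half round: put it back where it stood, turn 180° and regrip.

```bash
python3 -c "
from h import *
rel((474.3,-258.1,150),down(-14.3))"
```

```text
turn [ -2.09 -18.58  -4.98] shift [ 34.31 100.8   77.58]
```

Call:
send_rows(series=[[[-0.7, -6.2, -1.7], [11, 34, 26], 0], [[-1.4, -12.4, -3.3], [23, 67, 52], 0], [[-2.1, -18.6, -5], [34, 101, 78], 0], [[-2.1, -18.6, -5], [34, 101, 78], 0], [[-2.1, -18.6, -5], [34, 101, 78], 0]])

```text
time: 5.27
ee_pos: [473.6, -259.7, 141.0]
tcp_rot: [[0.968, -0.249, -0.012], [-0.249, -0.968, 0.006], [-0.013, -0.003, -1.0]]
wrist_force: [-0.6, -0.1, -3.1]
finger_gap: 18.7
grasp_force: 60.1
```

Call:
send_rows(series=[[[0, 0, 0], [0, 0, 0], 0], [[0, 0, 0], [0, 0, 0], 0], [[0, 0, 0], [0, 0, 0], 0]])

```text
time: 5.52
ee_pos: [473.8, -257.6, 152.4]
tcp_rot: [[0.969, -0.246, 0.005], [-0.246, -0.969, -0.002], [0.005, 0.001, -1.0]]
wrist_force: [0.4, -0.5, -2.0]
finger_gap: 19.2
grasp_force: 60.1
```

```bash
python3 -c "
from h import *
rel((474.3,-258.1,57),down(-14.3));print(env.read_state()['ee_pos'])"
```

```text
turn [ 0.07 -0.3   0.04] shift [ 0.15  0.21 95.42]
[ 473.76 -257.62  152.42]
```

Call:
send_rows(series=[[[0, 0, 0], [0, 0, 30], 0], [[0, 0, 0], [0, 0, 60], 0], [[0, 0, 0], [0, 0, 80], 0], [[0, 0, 0], [0, 0, 88], 0], [[0, 0, 0], [0, 0, 90], 0]])

```text
time: 5.93
ee_pos: [472.7, -257.3, 60.7]
tcp_rot: [[0.969, -0.246, 0.001], [-0.246, -0.969, -0.001], [0.001, 0.0, -1.0]]
wrist_force: [-0.0, -0.2, -2.8]
finger_gap: 19.5
grasp_force: 60.0
```

Call:
send_rows(series=[[[0, 0, 0], [0, 0, 0], 0], [[0, 0, 0], [0, 0, 0], 0], [[0, 0, 0], [0, 0, 0], 0], [[0, 0, 0], [0, 0, 0], 0]])

```text
time: 6.27
ee_pos: [474.3, -258.9, 61.2]
tcp_rot: [[0.969, -0.247, 0.003], [-0.247, -0.969, -0.002], [0.003, 0.001, -1.0]]
wrist_force: [-0.1, 0.5, -3.3]
finger_gap: 19.4
grasp_force: 60.0
```

Lower the last 4.5 mm, let go, lift.

Call:
send_rows(series=[[[0, 0, 0], [0, 0, 2], 0], [[0, 0, 0], [0, 0, 4], 0], [[0, 0, 0], [0, 0, 4.6], 0], [[0, 0, 0], [0, 0, 4.6], 0], [[0, 0, 0], [0, 0, 4.6], 0]])

```text
time: 6.68
ee_pos: [473.8, -258.7, 56.1]
tcp_rot: [[0.969, -0.247, 0.001], [-0.247, -0.969, -0.001], [0.002, 0.001, -1.0]]
wrist_force: [-1.8, 1.4, 4.1]
finger_gap: 19.2
grasp_force: 61.4
```

Call:
send_rows(series=[[[0, 0, 0], [0, 0, 0], 100], [[0, 0, 0], [0, 0, 0], 100], [[0, 0, 0], [0, 0, 0], 100], [[0, 0, 0], [0, 0, 0], 100], [[0, 0, 0], [0, 0, 0], 100]])

```text
time: 7.1
ee_pos: [473.2, -258.4, 54.8]
tcp_rot: [[0.969, -0.247, -0.0], [-0.247, -0.969, -0.0], [-0.0, 0.0, -1.0]]
wrist_force: [-0.3, 0.0, -0.6]
finger_gap: 78.6
grasp_force: 0.0
```

Call:
send_rows(series=[[[0, 0, 0], [0, 0, 0], 100], [[0, 0, 0], [0, 0, -20], 100], [[0, 0, 0], [0, 0, -60], 100], [[0, 0, 0], [0, 0, -100], 100], [[0, 0, 0], [0, 0, -120], 100]])

```text
time: 7.52
ee_pos: [474.9, -259.2, 179.5]
tcp_rot: [[0.969, -0.247, 0.005], [-0.247, -0.969, -0.003], [0.006, 0.002, -1.0]]
wrist_force: [0.6, -0.2, 0.6]
finger_gap: 85.1
grasp_force: 0.0
```

Call:
send_rows(series=[[[0, 0, -7], [0, 0, 0], 100], [[0, 0, -14], [0, 0, 0], 100], [[0, 0, -21], [0, 0, 0], 100], [[0, 0, -28], [0, 0, 0], 100], [[0, 0, -35], [0, 0, 0], 100]])

```text
time: 7.93
ee_pos: [473.2, -258.3, 174.9]
tcp_rot: [[0.933, 0.359, -0.0], [0.359, -0.933, -0.0], [-0.0, 0.0, -1.0]]
wrist_force: [0.5, 0.0, 0.4]
finger_gap: 85.1
grasp_force: 0.0
```

Call:
send_rows(series=[[[0, 0, -7], [0, 0, 0], 100], [[0, 0, -14], [0, 0, 0], 100], [[0, 0, -21], [0, 0, 0], 100], [[0, 0, -28], [0, 0, 0], 100], [[0, 0, -35], [0, 0, 0], 100]])

```text
time: 8.35
ee_pos: [473.1, -258.3, 174.8]
tcp_rot: [[0.559, 0.829, -0.0], [0.829, -0.559, -0.0], [-0.0, -0.0, -1.0]]
wrist_force: [-0.2, 0.4, -0.0]
finger_gap: 85.4
grasp_force: 0.0
```

Call:
send_rows(series=[[[0, 0, -7], [0, 0, 0], 100], [[0, 0, -14], [0, 0, 0], 100], [[0, 0, -21], [0, 0, 0], 100], [[0, 0, -28], [0, 0, 0], 100], [[0, 0, -35], [0, 0, 0], 100]])

```text
time: 8.77
ee_pos: [473.1, -258.3, 174.8]
tcp_rot: [[-0.018, 1.0, -0.0], [1.0, 0.018, -0.0], [-0.0, -0.0, -1.0]]
wrist_force: [0.2, 0.6, 0.2]
finger_gap: 85.5
grasp_force: 0.0
```

Call:
send_rows(series=[[[0, 0, -7], [0, 0, 0], 100], [[0, 0, -14], [0, 0, 0], 100], [[0, 0, -21], [0, 0, 0], 100], [[0, 0, -28], [0, 0, 0], 100], [[0, 0, -35], [0, 0, 0], 100]])

```text
time: 9.18
ee_pos: [473.1, -258.3, 174.8]
tcp_rot: [[-0.588, 0.809, -0.0], [0.809, 0.588, -0.0], [0.0, -0.0, -1.0]]
wrist_force: [0.2, 0.0, -0.6]
finger_gap: 85.6
grasp_force: 0.0
```

Call:
send_rows(series=[[[0, 0, -7], [0, 0, 0], 100], [[0, 0, -14], [0, 0, 0], 100], [[0, 0, -21], [0, 0, 0], 100], [[0, 0, -28], [0, 0, 0], 100], [[0, 0, -35], [0, 0, 0], 100]])

```text
time: 9.6
ee_pos: [473.1, -258.3, 174.8]
tcp_rot: [[-0.946, 0.325, -0.0], [0.325, 0.946, -0.0], [0.0, -0.0, -1.0]]
wrist_force: [0.6, -0.5, -0.3]
finger_gap: 85.6
grasp_force: 0.0
```

Call:
send_rows(series=[[[0, 0, -5], [0, 0, 0], 100], [[0, 0, -5], [0, 0, 0], 100], [[0, 0, -5], [0, 0, 0], 100]])

```text
time: 9.85
ee_pos: [473.2, -258.3, 174.8]
tcp_rot: [[-0.968, 0.25, -0.0], [0.25, 0.968, -0.0], [0.0, -0.0, -1.0]]
wrist_force: [-1.1, -0.2, -0.7]
finger_gap: 85.6
grasp_force: 0.0
```

```bash
python3 - <<'E'
from h import *
s=env.read_state();print(np.array(s["ee_pos"]),np.array(s["q"]))
w=grab("wrist","w3");c=blobs(w,(22,120,60),(34,255,255),200)
for x in c[:3]: print(cv2.minAreaRect(x))
E
```

```text
[ 473.16 -258.3   174.85] [-28.62  20.65  -1.67  67.68  -0.01 -14.17]
((312.5, 215.0), (156.0, 31.0), 90.0)
```

View pics/w3.png

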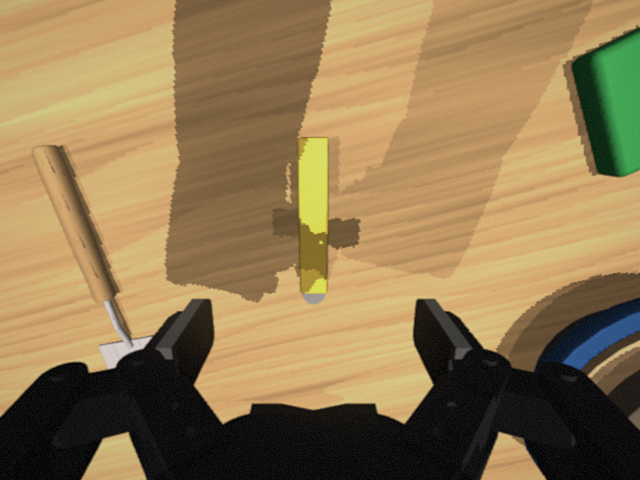

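The meter still stands upright in line with the tool: rear end (313,137), front end (313,293).

```bash
python3 - <<'E'
from h import *
w=grab("wrist")
F=onz(w,312.7,293,72);K=onz(w,313.5,137,72);u=(F-K)/np.linalg.norm(F-K)
y=np.degrees(np.arctan2(u[1],u[0]));print(F,K,np.linalg.norm(F-K),y)
g=(F+K)/2+20*u;g[2]=56;print(g);rel(g,down(-14.2)@np.diag([-1,-1,1]))
E
```

```text
[ 505.44 -267.95   72.  ] [ 400.85 -240.36   72.  ] 108.15926718717905 -14.775303958691525
[ 472.49 -259.26   56.  ]
turn [-0.02 -0.01 -0.23] shift [  0.43  -1.05 118.87]
```

Call:
send_rows(series=[[[0, 0, 0], [0, -0.5, 35], 100], [[0, 0, 0], [0, -0.5, 70], 100], [[0, 0, 0], [0, -0.5, 100], 100], [[0, 0, 0], [0, -0.5, 119], 100], [[0, 0, 0], [0, -0.5, 119], 100]])

```text
time: 10.37
ee_pos: [469.6, -257.0, 51.4]
tcp_rot: [[-0.969, 0.249, -0.008], [0.249, 0.969, 0.004], [0.009, 0.002, -1.0]]
wrist_force: [-0.9, 1.5, 0.1]
finger_gap: 85.6
grasp_force: 0.0
```

Call:
send_rows(series=[[[0, 0, 0], [0, 0, 0], 0], [[0, 0, 0], [0, 0, 0], 0], [[0, 0, 0], [0, 0, 0], 0], [[0, 0, 0], [0, 0, 0], 0], [[0, 0, 0], [0, 0, 0], 0]])

```text
time: 10.78
ee_pos: [474.1, -259.4, 57.4]
tcp_rot: [[-0.969, 0.248, 0.003], [0.248, 0.969, -0.002], [-0.003, -0.001, -1.0]]
wrist_force: [-0.1, 0.4, -0.7]
finger_gap: 25.3
grasp_force: 0.0
```

Call:
send_rows(series=[[[0, 0, 0], [0, 0, 0], 0], [[0, 0, 0], [0, 0, 0], 0], [[0, 0, 0], [0, 0, 0], 0], [[0, 0, 0], [0, 0, 0], 0], [[0, 0, 0], [0, 0, 0], 0]])

```text
time: 11.2
ee_pos: [474.1, -259.3, 57.3]
tcp_rot: [[-0.969, 0.247, 0.002], [0.247, 0.969, -0.001], [-0.003, -0.001, -1.0]]
wrist_force: [-1.2, 1.0, 6.4]
finger_gap: 19.5
grasp_force: 59.4
```

Call:
send_rows(series=[[[0, 0, 0], [0, 0, -20], 0], [[0, 0, 0], [0, 0, -60], 0], [[0, 0, 0], [0, 0, -100], 0], [[0, 0, 0], [0, 0, -140], 0], [[0, 0, 0], [0, 0, -180], 0]])

```text
time: 11.62
ee_pos: [472.2, -258.3, 236.9]
tcp_rot: [[-0.969, 0.247, -0.002], [0.247, 0.969, 0.001], [0.002, 0.0, -1.0]]
wrist_force: [1.1, -1.0, -3.6]
finger_gap: 19.1
grasp_force: 59.1
```

Call:
send_rows(series=[[[0, 0, 0], [0, 0, 0], 0], [[0, 0, 0], [0, 0, 0], 0], [[0, 0, 0], [0, 0, 0], 0]])

```text
time: 11.87
ee_pos: [472.3, -258.4, 234.7]
tcp_rot: [[-0.969, 0.247, -0.002], [0.247, 0.969, 0.001], [0.002, 0.0, -1.0]]
wrist_force: [0.5, -0.6, -3.3]
finger_gap: 19.2
grasp_force: 59.3
```

```bash
cat >> h.py <<'E'
FL=np.diag([-1,-1,1])
def pose_for2(P,n,back): p,R,y,pi=pose_for(P,n,back); return p,R@FL
E
python3 - <<'E'
from h import *
import cv2
t=grab("top")
f=t["frame"][140:240,300:400]
# pot axis from mouth rim centre and wheel centre
C=onz(t,351.2,186.8,153);print("mouth centre",C)
P=np.array([638.2,22.6,127.4]);d=P[:2]-C[:2];d/=np.linalg.norm(d);print("patch az",np.degrees(np.arctan2(*d[::-1])),"r",np.linalg.norm(P[:2]-C[:2]))
for b in (90,):
  p,R=pose_for2(P,[*d*.707,.707],b);print(p);rel(p,R);rel(p,Ro.from_euler("z",0).as_matrix()@np.array(env.read_state()["tcp_rot"]))
E
```

```text
mouth centre [694.77  -9.28 153.  ]
patch az 150.60189300725884 r 64.93604535120289
[520.3   89.03 209.64]
turn [  2.64 -20.14  14.92] shift [ 38.78 348.31  24.48]
turn [0. 0. 0.] shift [ 38.78 348.31  24.48]
```

Call:
send_rows(series=[[[0, 0, 0], [4, 38, 3], 0], [[0, 0, 0], [8, 76, 6], 0], [[0, 0, 0], [13, 114, 8], 0], [[0, 0, 0], [17, 152, 10], 0], [[0, 0, 0], [21, 188, 13], 0]])

```text
time: 12.33
ee_pos: [497.6, -69.5, 220.0]
tcp_rot: [[-0.969, 0.248, -0.005], [0.248, 0.969, 0.001], [0.005, -0.001, -1.0]]
wrist_force: [1.1, -0.4, -2.5]
finger_gap: 19.0
grasp_force: 59.6
```

Call:
send_rows(series=[[[0.6, -5, 3.7], [4, 38, 3], 0], [[1.3, -10, 7.4], [8, 76, 6], 0], [[2, -15, 11], [13, 114, 8], 0], [[2.6, -20, 14.9], [18, 160, 11], 0], [[2.6, -20, 14.9], [18, 160, 11], 0]])

```text
time: 12.75
ee_pos: [517.2, 97.4, 207.5]
tcp_rot: [[-0.826, 0.479, 0.298], [0.451, 0.878, -0.162], [-0.339, 0.0, -0.941]]
wrist_force: [-1.3, -0.7, -3.1]
finger_gap: 19.0
grasp_force: 59.8
```

Call:
send_rows(series=[[[0, 0, 0], [0, 0, 0], 0], [[0, 0, 0], [0, 0, 0], 0], [[0, 0, 0], [0, 0, 0], 0]])

```text
time: 13.0
ee_pos: [520.5, 86.9, 210.2]
tcp_rot: [[-0.819, 0.491, 0.296], [0.461, 0.871, -0.17], [-0.341, -0.002, -0.94]]
wrist_force: [-0.3, 0.1, -2.8]
finger_gap: 19.3
grasp_force: 59.8
```

```bash
python3 p.py w4; python3 -c "
from h import *
print(np.array(env.read_state()['q']))"
```

```text
[520.53  86.9  210.18] [150.63  19.96   0.15]
0 0 7657.5 ((602.203125, 261.973388671875), (87.06254577636719, 129.01858520507812), 18.967056274414062)
0 0 961.0 ((18.338865280151367, 360.74920654296875), (26.1020565032959, 57.12140655517578), 119.38257598876953)
0 0 538.5 ((462.92425537109375, 54.99270248413086), (27.123497009277344, 32.23198699951172), 155.80792236328125)
[ 17.15   8.33 -15.7   52.   -14.47  44.86]
```

View pics/w4.png

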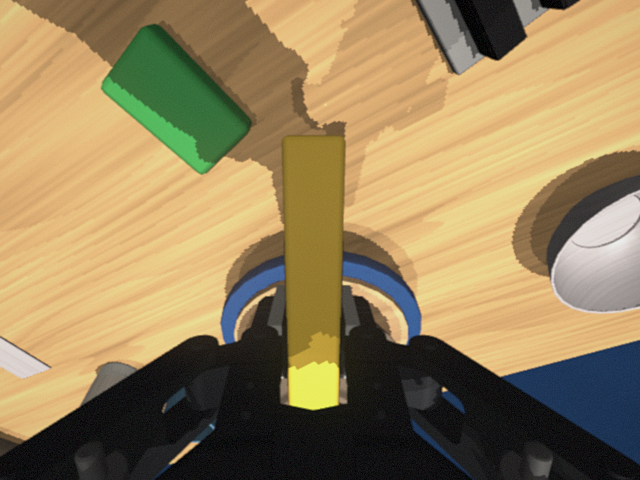

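The wrist camera shows the meter's rear end at (314,137), while the pot is hidden behind the hand. I'll calibrate the grip offset from the rear edge and recheck the red dot in the top view.

```bash
python3 - <<'E'
from h import *
s=env.read_state();R=np.array(s["tcp_rot"]);p=np.array(s["ee_pos"])
w=grab("wrist");o,r=ray(w,314,137);ot=R.T@(o-p);rt=R.T@r
for z in (-14.7,57.3): print("rear edge in tool at z",z,ot+rt*(z-ot[2])/rt[2])
t=grab("top","t2")
for lo,hi in (((0,90,40),(9,255,255)),((170,90,40),(180,255,255))):
  for c in blobs(t,lo,hi,1,(330,195,355,220)): print("red",cv2.contourArea(c),c.mean(0))
C=np.array([694.8,-9.3]);P=np.array([638.2,22.6,127.4])
M=down(-29.4,20);print("nose top px",proj(t,p+M@np.array([61,0,-44.3])),"patch px",proj(t,P))
for b in (25,8): rel(P+b*np.array([-.616,.347,.707])-M@np.array([61,0,-44.3]),M@np.diag([1,-1,-1])@FL)
cv2.imwrite('pics/tc2.png',cv2.resize(t['frame'][160:240,290:390,::-1],(800,640)[0:2] and (750,600),interpolation=2))
E
```

```text
rear edge in tool at z -14.7 [ 74.97  -0.99 -14.7 ]
rear edge in tool at z 57.3 [74.75 -0.82 57.3 ]
red 1.0 [[340.5 206.5]]
nose top px (np.float64(325.7887578503858), np.float64(228.93865428097877)) patch px (np.float64(340.4558240458026), np.float64(206.7268738784732))
turn [179.92  -0.25  -0.1 ] shift [-24.3    2.34 145.97]
turn [179.92  -0.25  -0.1 ] shift [-31.47   2.39 161.38]
```

View pics/tc2.png

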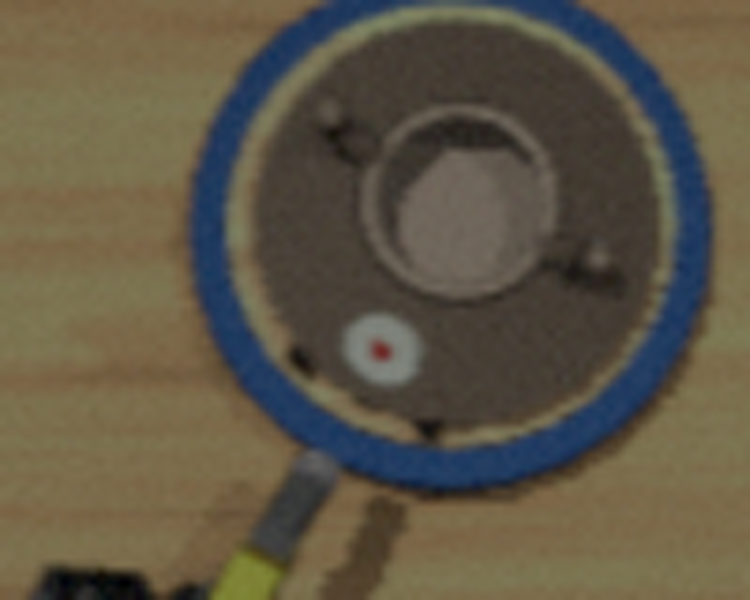

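Top view: the nose tip is at crop (318,462) and points at the patch at (381,350). My frame product had a bug (tool and meter axes mixed up), so I'll redo it.

```bash
cat > q.py <<'E'
from h import *
s=env.read_state();p=np.array(s["ee_pos"]);Rt=np.array(s["tcp_rot"])
P=np.array([638.2,22.6,127.4]);n=np.array([-.616,.347,.707])
D=down(-29.4,20);M=D@np.diag([1,-1,-1]);off=np.array([61,0,-44.3])
Mm=Rt@FL@np.diag([1,-1,-1]);N=p+Mm@off;print("nose now",N,"out",(N-P)@n,"lateral",np.linalg.norm((N-P)-((N-P)@n)*n),"F",np.array(s["wrist_force"]),"t",s["time"])
for b in (25,8,0): print(b);rel(P+b*n-M@off,D@FL)
E
python3 q.py; python3 -c "
from h import *
t=grab('top');print(proj(t,[561.7,63.6,189]))"
```

```text
nose now [584.57  50.17 190.67] out 87.3378939692824 lateral 3.1317696508966146 F [ 0.86 -0.1  -3.22] t 13.15
25
turn [-0.08  0.07 -0.16] shift [-24.4    2.22  57.37]
8
turn [-0.08  0.07 -0.16] shift [-31.57   2.26  72.78]
0
turn [-0.08  0.07 -0.16] shift [-34.94   2.28  80.03]
(np.float64(326.81984844989626), np.float64(230.10172532746736))
```

Call:
send_rows(series=[[[0, 0, 0], [-8, 1, 19], 0], [[0, 0, 0], [-16, 2, 38], 0], [[0, 0, 0], [-24.4, 2.2, 57.4], 0], [[0, 0, 0], [-24.4, 2.2, 57.4], 0], [[0, 0, 0], [-24.4, 2.2, 57.4], 0]])

```text
time: 13.62
ee_pos: [559.2, 67.1, 165.1]
tcp_rot: [[-0.818, 0.493, 0.297], [0.463, 0.87, -0.17], [-0.342, -0.001, -0.94]]
wrist_force: [0.9, -0.8, -1.8]
finger_gap: 18.9
grasp_force: 59.7
```

Call:
send_rows(series=[[[0, 0, 0], [0, 0, 0], 0], [[0, 0, 0], [0, 0, 0], 0], [[0, 0, 0], [0, 0, 0], 0], [[0, 0, 0], [0, 0, 0], 0]])

```text
time: 13.95
ee_pos: [559.8, 69.3, 167.3]
tcp_rot: [[-0.818, 0.49, 0.301], [0.461, 0.872, -0.168], [-0.345, 0.002, -0.939]]
wrist_force: [-0.1, 0.1, -1.9]
finger_gap: 19.5
grasp_force: 59.7
```

```bash
python3 q.py; python3 - <<'E'
from h import *
t=grab("top","t3");s=env.read_state();R=np.array(s["tcp_rot"])@FL@np.diag([1,-1,-1]);p=np.array(s["ee_pos"])
N=p+R@[61,0,-44.3]
im=cv2.resize(t['frame'][170:240,300:390,::-1],None,fx=8,fy=8,interpolation=2)
def dot(q,c):
    u,v=proj(t,q);cv2.circle(im,(int((u-300+.5)*8),int((v-170+.5)*8)),3,c,-1)
dot(N,(255,0,255));dot(p+R@[40,0,-3],(0,255,0));dot(p+R@[35,0,14.7],(255,255,0))
cv2.imwrite('pics/tc3.png',im)
E
```

```text
nose now [623.08  33.8  146.74] out 26.875124612504706 lateral 2.3888859725185774 F [-0.09  0.13 -1.87] t 13.95
25
turn [0.1  0.18 0.02] shift [-0.49 -2.25  1.72]
8
turn [0.1  0.18 0.02] shift [-7.63 -2.28 17.14]
0
turn [0.1  0.18 0.02] shift [-10.99  -2.29  24.4 ]
```

View pics/tc3.png

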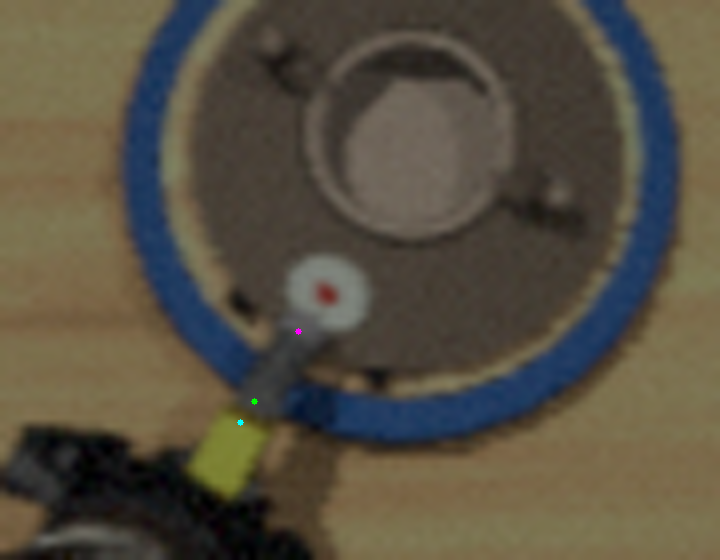

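The nose line passes through the dot at (327,293) to within about 1 mm; the nose tip is near (307,322). Closing in to about 8 mm, then creeping.

Call:
send_rows(series=[[[0, 0, 0], [-2, -0.5, 5], 0], [[0, 0, 0], [-4, -1, 10], 0], [[0, 0, 0], [-6, -1.3, 14], 0], [[0, 0, 0], [-7, -1.3, 16], 0], [[0, 0, 0], [-7, -1.3, 16], 0]])

```text
time: 14.42
ee_pos: [569.5, 61.6, 152.8]
tcp_rot: [[-0.818, 0.491, 0.299], [0.461, 0.871, -0.169], [-0.343, -0.0, -0.939]]
wrist_force: [0.1, -0.3, -3.3]
finger_gap: 19.3
grasp_force: 59.8
```

Call:
send_rows(series=[[[0, 0, 0], [0, 0, 0], 0], [[0, 0, 0], [0, 0, 0], 0], [[0, 0, 0], [0, 0, 0], 0]])

```text
time: 14.67
ee_pos: [569.6, 62.0, 153.8]
tcp_rot: [[-0.818, 0.49, 0.3], [0.461, 0.871, -0.168], [-0.344, 0.001, -0.939]]
wrist_force: [-0.1, -0.2, -3.0]
finger_gap: 19.0
grasp_force: 59.8
```

```bash
python3 q.py
```

```text
nose now [632.78  26.45 133.18] out 8.758258305037593 lateral 0.9143661927792057 F [-0.1  -0.16 -3.03] t 14.6667
25
turn [0.04 0.12 0.02] shift [  6.2   -0.64 -15.11]
8
turn [0.04 0.12 0.02] shift [-0.95 -0.65  0.31]
0
turn [0.04 0.12 0.02] shift [-4.31 -0.66  7.57]
```

Creep 5 mm at about 1 mm per row.

Call:
send_rows(series=[[[0, 0, 0], [-0.7, 0, 1], 0], [[0, 0, 0], [-1.2, 0, 2], 0], [[0, 0, 0], [-1.7, 0, 3], 0], [[0, 0, 0], [-2.2, 0, 4], 0], [[0, 0, 0], [-2.5, 0, 4.6], 0]])

```text
time: 15.08
ee_pos: [573.0, 60.0, 150.1]
tcp_rot: [[-0.818, 0.49, 0.3], [0.461, 0.871, -0.168], [-0.344, 0.0, -0.939]]
wrist_force: [0.8, 0.5, -3.2]
finger_gap: 19.3
grasp_force: 59.8
```

Call:
send_rows(series=[[[0, 0, 0], [-0.2, 0, 0.5], 0], [[0, 0, 0], [-0.4, 0, 0.9], 0], [[0, 0, 0], [-0.4, 0, 0.9], 0]])

```text
time: 15.33
ee_pos: [573.6, 59.7, 149.4]
tcp_rot: [[-0.818, 0.491, 0.3], [0.461, 0.871, -0.168], [-0.344, 0.0, -0.939]]
wrist_force: [-0.3, 0.0, -3.3]
finger_gap: 19.8
grasp_force: 59.8
```

Call:
send_rows(series=[[[0, 0, 0], [-0.2, 0, 0.5], 0], [[0, 0, 0], [-0.4, 0, 0.9], 0], [[0, 0, 0], [-0.4, 0, 0.9], 0]])

```text
time: 15.58
ee_pos: [574.2, 59.4, 148.8]
tcp_rot: [[-0.818, 0.49, 0.3], [0.461, 0.871, -0.168], [-0.344, 0.0, -0.939]]
wrist_force: [-0.6, 1.1, -3.1]
finger_gap: 19.3
grasp_force: 59.8
```

Call:
send_rows(series=[[[0, 0, 0], [-0.3, 0, 0.6], 0], [[0, 0, 0], [-0.3, 0, 0.6], 0]])

```text
time: 15.75
ee_pos: [574.7, 59.1, 148.3]
tcp_rot: [[-0.818, 0.491, 0.3], [0.461, 0.871, -0.168], [-0.344, 0.0, -0.939]]
wrist_force: [-1.1, 0.7, -1.8]
finger_gap: 19.3
grasp_force: 59.8
```

Call:
send_rows(series=[[[0, 0, 0], [-0.3, 0, 0.6], 0], [[0, 0, 0], [-0.3, 0, 0.6], 0]])

```text
time: 15.92
ee_pos: [575.1, 58.9, 147.8]
tcp_rot: [[-0.818, 0.49, 0.3], [0.461, 0.871, -0.168], [-0.344, 0.0, -0.939]]
wrist_force: [0.3, 0.3, -2.7]
finger_gap: 19.4
grasp_force: 59.8
```

Call:
send_rows(series=[[[0, 0, 0], [-0.3, 0, 0.6], 0], [[0, 0, 0], [-0.3, 0, 0.6], 0]])

```text
time: 16.08
ee_pos: [575.5, 58.6, 147.4]
tcp_rot: [[-0.818, 0.491, 0.3], [0.461, 0.871, -0.168], [-0.344, 0.0, -0.939]]
wrist_force: [0.0, 0.2, -3.3]
finger_gap: 19.4
grasp_force: 59.8
```

Call:
send_rows(series=[[[0, 0, 0], [-0.3, 0, 0.6], 0], [[0, 0, 0], [-0.3, 0, 0.6], 0]])

```text
time: 16.25
ee_pos: [575.6, 58.6, 147.2]
tcp_rot: [[-0.818, 0.49, 0.3], [0.461, 0.872, -0.168], [-0.344, 0.0, -0.939]]
wrist_force: [-3.1, 0.2, -0.4]
finger_gap: 19.2
grasp_force: 60.4
```

Call:
send_rows(series=[[[0, 0, 0], [-0.3, 0, 0.6], 0], [[0, 0, 0], [-0.3, 0, 0.6], 0]])

```text
time: 16.42
ee_pos: [575.6, 58.6, 147.0]
tcp_rot: [[-0.819, 0.49, 0.299], [0.46, 0.872, -0.168], [-0.343, 0.0, -0.939]]
wrist_force: [-6.3, 1.8, 3.6]
finger_gap: 19.2
grasp_force: 61.1
```

Call:
send_rows(series=[[[0, 0, 0], [-0.2, 0, 0.4], 0], [[0, 0, 0], [-0.2, 0, 0.4], 0]])

```text
time: 16.58
ee_pos: [575.6, 58.6, 146.9]
tcp_rot: [[-0.819, 0.49, 0.299], [0.46, 0.872, -0.167], [-0.343, 0.0, -0.939]]
wrist_force: [-8.2, 2.9, 4.7]
finger_gap: 19.2
grasp_force: 61.6
```

```bash
python3 q.py|head -1
```

```text
nose now [638.81  23.08 126.23] out -1.0329381364942942 lateral 0.9487561815845765 F [-8.18  2.86  4.69] t 16.5833
```

In contact at about 11 N; ease off slightly and hold.

Call:
send_rows(series=[[[0, 0, 0], [0.2, 0, -0.5], 0], [[0, 0, 0], [0.2, 0, -0.5], 0], [[0, 0, 0], [0.2, 0, -0.5], 0], [[0, 0, 0], [0.2, 0, -0.5], 0], [[0, 0, 0], [0.2, 0, -0.5], 0]])

```text
time: 17.0
ee_pos: [575.6, 58.5, 147.0]
tcp_rot: [[-0.819, 0.49, 0.299], [0.46, 0.872, -0.168], [-0.343, 0.0, -0.939]]
wrist_force: [-6.1, 2.7, 4.6]
finger_gap: 19.0
grasp_force: 60.8
```

Call:
send_rows(series=[[[0, 0, 0], [0, 0, 0], 0], [[0, 0, 0], [0, 0, 0], 0], [[0, 0, 0], [0, 0, 0], 0], [[0, 0, 0], [0, 0, 0], 0], [[0, 0, 0], [0, 0, 0], 0]])

```text
time: 17.42
ee_pos: [575.6, 58.6, 147.0]
tcp_rot: [[-0.819, 0.49, 0.299], [0.46, 0.872, -0.168], [-0.343, 0.0, -0.939]]
wrist_force: [-6.5, 3.0, 2.3]
finger_gap: 19.2
grasp_force: 60.8
```

Call:
send_rows(series=[[[0, 0, 0], [0, 0, 0], 0], [[0, 0, 0], [0, 0, 0], 0], [[0, 0, 0], [0, 0, 0], 0], [[0, 0, 0], [0, 0, 0], 0], [[0, 0, 0], [0, 0, 0], 0]])

```text
time: 17.83
ee_pos: [575.6, 58.6, 147.0]
tcp_rot: [[-0.819, 0.49, 0.299], [0.46, 0.872, -0.168], [-0.343, 0.001, -0.939]]
wrist_force: [-5.7, 2.3, 4.0]
finger_gap: 19.1
grasp_force: 60.8
```

Call:
send_rows(series=[[[0, 0, 0], [0, 0, 0], 0], [[0, 0, 0], [0, 0, 0], 0], [[0, 0, 0], [0, 0, 0], 0], [[0, 0, 0], [0, 0, 0], 0], [[0, 0, 0], [0, 0, 0], 0]])

```text
time: 18.25
ee_pos: [575.6, 58.6, 147.0]
tcp_rot: [[-0.819, 0.49, 0.299], [0.46, 0.872, -0.168], [-0.343, 0.0, -0.939]]
wrist_force: [-7.1, 1.5, 3.9]
finger_gap: 19.1
grasp_force: 60.8
```

Call:
send_rows(series=[[[0, 0, 0], [0, 0, 0], 0], [[0, 0, 0], [0, 0, 0], 0], [[0, 0, 0], [0, 0, 0], 0], [[0, 0, 0], [0, 0, 0], 0], [[0, 0, 0], [0, 0, 0], 0]])

```text
time: 18.67
ee_pos: [575.6, 58.6, 147.0]
tcp_rot: [[-0.819, 0.49, 0.299], [0.46, 0.872, -0.168], [-0.343, 0.001, -0.939]]
wrist_force: [-7.1, 1.6, 3.3]
finger_gap: 19.6
grasp_force: 60.8
```

Call:
send_rows(series=[[[0, 0, 0], [0, 0, 0], 0], [[0, 0, 0], [0, 0, 0], 0], [[0, 0, 0], [0, 0, 0], 0], [[0, 0, 0], [0, 0, 0], 0], [[0, 0, 0], [0, 0, 0], 0]])

```text
time: 19.08
ee_pos: [575.7, 58.6, 147.0]
tcp_rot: [[-0.819, 0.49, 0.299], [0.46, 0.872, -0.168], [-0.343, 0.001, -0.939]]
wrist_force: [-5.8, 3.0, 3.4]
finger_gap: 19.3
grasp_force: 60.8
```

```bash
python3 - <<'E'
from h import *
t=grab("top","t4")
for c in blobs(t,(0,0,120),(180,60,255),3,(330,195,355,220)): print(cv2.contourArea(c),c.mean(0))
d=grab("top"); s=grab("scene")
b=blobs(t,(0,0,0),(180,120,60),30,(245,235,300,300))
im=cv2.resize(t['frame'][235:300,240:305,::-1],(390,390),interpolation=2)
im2=cv2.resize(t['frame'][175:240,300:365,::-1],(390,390),interpolation=2)
im3=cv2.resize(s['frame'][235:300,365:430,::-1],(390,390),interpolation=2)
im4=cv2.resize(s['frame'][225:330,210:315,::-1],(390,390),interpolation=2)
cv2.imwrite("pics/c5.png",cv2.resize(np.vstack([np.hstack([im,im2]),np.hstack([im3,im4])]),(600,600)))
E
```

```text
3.5 [[340.27 203.53]]
```

View pics/c5.png

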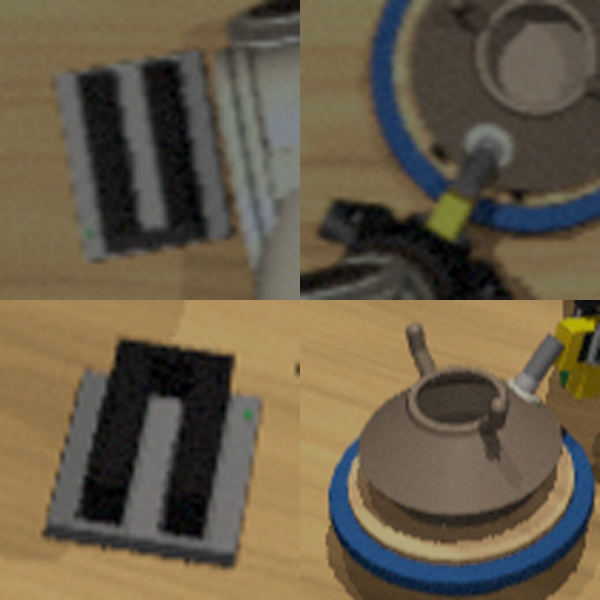

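Nose is seated on the patch in both views (~8–9 N held 2.5 s). The dock's rear stop is at the robot side and its open end faces +x world. Retreat along the normal.

Call:
send_rows(series=[[[0, 0, 0], [4, 0, -9], 0], [[0, 0, 0], [13, 0, -28], 0], [[0, 0, 0], [28, 0, -60], 0], [[0, 0, 0], [42, 0, -90], 0], [[0, 0, 0], [42, 0, -90], 0]])

```text
time: 19.65
ee_pos: [514.7, 94.8, 221.8]
tcp_rot: [[-0.817, 0.488, 0.306], [0.46, 0.873, -0.165], [-0.348, 0.006, -0.938]]
wrist_force: [0.8, 0.3, -1.4]
finger_gap: 19.4
grasp_force: 60.0
```

Call:
send_rows(series=[[[0, 0, 0], [0, 0, 0], 0], [[0, 0, 0], [0, 0, 0], 0]])

```text
time: 19.82
ee_pos: [515.0, 92.8, 216.8]
tcp_rot: [[-0.818, 0.49, 0.301], [0.46, 0.872, -0.168], [-0.345, 0.001, -0.939]]
wrist_force: [0.3, -0.2, -2.8]
finger_gap: 19.3
grasp_force: 60.0
```

```bash
python3 -c "
from h import *
print(env.read_state()['ee_pos'])
rel((430,170,215),down(10)@FL)"
```

```text
[515.04  92.8  216.77]
turn [ -6.87  19.37 -38.95] shift [105.72  25.6  -36.9 ]
```

Call:
send_rows(series=[[[-1, 2.8, -5.6], [15, 4, -5], 0], [[-2, 5.6, -11.2], [30, 7, -10], 0], [[-3, 8.4, -16.8], [45, 11, -16], 0], [[-4, 11.2, -22.4], [60, 15, -21], 0], [[-5, 14, -28], [76, 18, -27], 0]])

```text
time: 20.23
ee_pos: [453.3, 147.5, 214.6]
tcp_rot: [[-0.996, 0.015, 0.092], [0.013, 1.0, -0.025], [-0.092, -0.024, -0.995]]
wrist_force: [0.1, -0.4, -3.1]
finger_gap: 19.4
grasp_force: 59.8
```

Call:
send_rows(series=[[[0, 0, 0], [0, 0, 0], 0], [[0, 0, 0], [0, 0, 0], 0]])

```text
time: 20.4
ee_pos: [454.1, 147.3, 214.6]
tcp_rot: [[-0.995, 0.021, 0.095], [0.018, 0.999, -0.027], [-0.095, -0.025, -0.995]]
wrist_force: [0.0, -0.7, -2.7]
finger_gap: 19.4
grasp_force: 59.8
```

```bash
python3 -c "
from h import *
rel((430,170,215),down(10)@FL)"
```

```text
turn [ -1.95   5.32 -11.11] shift [24.36 22.18 -3.25]
```

Call:
send_rows(series=[[[-1, 2.7, -5.5], [12, 11, -2], 0], [[-2, 5.3, -11.1], [24, 22, -3], 0], [[-2, 5.3, -11.1], [24, 22, -3], 0], [[-2, 5.3, -11.1], [24, 22, -3], 0], [[-2, 5.3, -11.1], [24, 22, -3], 0]])

```text
time: 20.82
ee_pos: [430.3, 169.7, 215.6]
tcp_rot: [[-0.985, -0.173, 0.002], [-0.173, 0.985, 0.001], [-0.002, 0.001, -1.0]]
wrist_force: [-0.9, 0.2, -2.4]
finger_gap: 19.5
grasp_force: 59.7
```

```bash
python3 - <<'E'
from h import *
s=env.read_state();print(np.array(s["ee_pos"]),np.array(s["tcp_rot"]))
w=grab("wrist","w5");t=grab("top","t6")
for c in blobs(t,(0,0,0),(180,120,50),60,(245,235,300,300)): print(cv2.minAreaRect(c))
for c in blobs(w,(0,0,0),(180,255,45),400,(320,0,640,340))[:5]: print(cv2.minAreaRect(c),cv2.boundingRect(c))
E
```

```text
[430.35 169.74 215.63] [[-0.98 -0.17  0.  ]
 [-0.17  0.98  0.  ]
 [-0.    0.   -1.  ]]
((261.19232177734375, 255.46153259277344), (10.394155502319336, 8.43299388885498), 78.69007110595703)
((362.5, 298.5), (81.0, 43.0), 90.0) (341, 258, 44, 82)
((405.5, 261.5), (113.0, 17.0), 90.0) (397, 205, 18, 114)
```

View pics/w5.png

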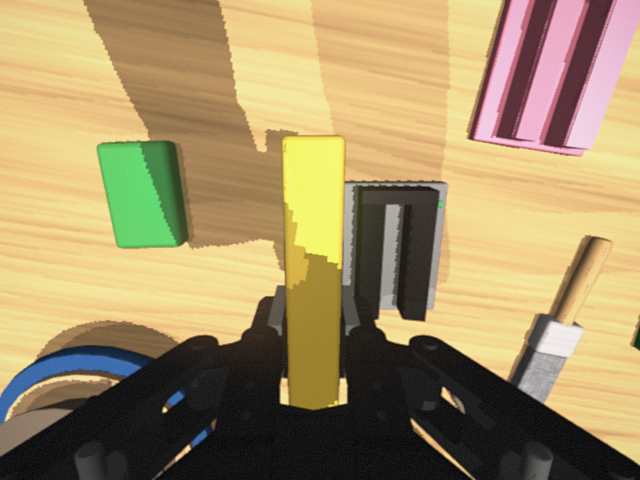

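I've now viewed 11 pictures, one over the limit, so everything from here is numeric. The wrist view shows the dock: rear stop at y≈185–203, slot floor strip at x≈385–402, and the slot runs down to the open end at y≈320. I'll read strip edges here, then from the other side, so occlusion and bevels cancel.

```bash
cat > e.py <<'E'
from h import *
import sys,pickle
w=grab("wrist");pickle.dump(w,open(sys.argv[1],"wb"))
g=cv2.cvtColor(w["frame"],cv2.COLOR_RGB2GRAY)
x0,x1,ys,cx,y0,y1=map(int,sys.argv[2].split(",")[:2])and[int(v) for v in sys.argv[2].split(",")]
for y in (ys,ys+30,ys+60): print(y,x0,g[y-1:y+2,x0:x1].mean(0).astype(int).tolist())
print("col",cx,y0,g[y0:y1,cx-2:cx+3].mean(1).astype(int).tolist())
E
python3 e.py L.pkl 345,450,220,393,175,225
```

```text
220 345 [179, 177, 176, 176, 178, 176, 152, 104, 87, 89, 91, 81, 57, 49, 51, 52, 51, 58, 56, 60, 59, 58, 58, 56, 58, 57, 56, 56, 55, 54, 54, 53, 54, 54, 53, 51, 49, 51, 60, 101, 149, 169, 172, 170, 169, 169, 170, 170, 168, 168, 170, 172, 168, 145, 98, 80, 76, 62, 39, 35, 32, 33, 33, 32, 36, 42, 53, 52, 52, 51, 54, 54, 54, 52, 52, 52, 53, 52, 53, 52, 50, 53, 54, 54, 53, 54, 55, 53, 52, 59, 96, 143, 166, 170, 168, 168, 166, 165, 171, 186, 195, 201, 208, 212, 214]
250 345 [172, 169, 169, 168, 170, 161, 131, 95, 85, 82, 68, 48, 43, 43, 45, 47, 53, 54, 56, 52, 55, 53, 52, 50, 51, 49, 51, 48, 51, 49, 49, 49, 47, 48, 49, 45, 54, 91, 136, 161, 165, 162, 162, 162, 162, 162, 161, 164, 162, 147, 109, 82, 78, 80, 73, 47, 31, 28, 29, 29, 30, 30, 36, 41, 43, 43, 47, 50, 47, 48, 45, 47, 49, 49, 50, 47, 50, 48, 50, 49, 50, 50, 48, 50, 50, 48, 57, 105, 148, 164, 162, 165, 163, 160, 162, 173, 186, 188, 187, 188, 189, 189, 191, 193, 204]
280 345 [160, 160, 162, 165, 157, 134, 94, 82, 73, 54, 36, 35, 37, 40, 40, 48, 47, 47, 47, 48, 47, 46, 47, 46, 46, 46, 45, 45, 42, 45, 44, 43, 47, 41, 48, 79, 128, 157, 158, 158, 156, 157, 157, 158, 156, 158, 159, 149, 122, 86, 78, 80, 67, 40, 25, 30, 27, 27, 28, 34, 36, 43, 40, 44, 43, 44, 45, 45, 43, 42, 44, 44, 47, 44, 43, 46, 42, 45, 46, 48, 43, 42, 45, 64, 115, 155, 159, 158, 157, 158, 158, 171, 190, 193, 191, 189, 192, 191, 192, 190, 194, 203, 214, 216, 218]
col 393 175 [183, 181, 181, 182, 185, 178, 135, 83, 109, 137, 106, 62, 37, 35, 36, 41, 52, 64, 66, 63, 67, 63, 65, 63, 64, 64, 64, 61, 61, 105, 167, 176, 173, 172, 172, 172, 172, 171, 171, 171, 171, 171, 171, 170, 169, 170, 169, 169, 169, 169]
```

Call:
send_rows(series=[[[0, 0, 0], [0, 38, 0], 0], [[0, 0, 0], [0, 76, 0], 0], [[0, 0, 0], [0, 114, 0], 0], [[0, 0, 0], [0, 150, 0], 0], [[0, 0, 0], [0, 150, 0], 0]])

```text
time: 21.38
ee_pos: [402.7, 323.8, 216.6]
tcp_rot: [[-0.983, -0.181, 0.002], [-0.181, 0.983, 0.007], [-0.003, 0.007, -1.0]]
wrist_force: [-0.1, -0.2, -2.5]
finger_gap: 19.2
grasp_force: 60.5
```

Call:
send_rows(series=[[[0, 0, 0], [0, 0, 0], 0], [[0, 0, 0], [0, 0, 0], 0], [[0, 0, 0], [0, 0, 0], 0]])

```text
time: 21.63
ee_pos: [403.4, 317.0, 216.4]
tcp_rot: [[-0.985, -0.175, 0.001], [-0.175, 0.985, 0.002], [-0.001, 0.002, -1.0]]
wrist_force: [-0.3, -0.2, -1.7]
finger_gap: 19.4
grasp_force: 60.4
```

```bash
python3 -c "
from h import *
import pickle
s=env.read_state();print(np.array(s['ee_pos']))
a=pickle.load(open('L.pkl','rb'));w=grab('wrist')
for u,v,z in ((385,220,44),(402,220,14),(440,195,44),(393,204,44)):
  p=onz(a,u,v,z);print(p,proj(w,p))"
python3 e.py R.pkl 170,285,220,230,175,225
```

```text
[403.41 316.95 216.35]
[415.34 231.86  44.  ] (np.float64(216.29179184736392), np.float64(220.92622037787814))
[418.56 255.94  14.  ] (np.float64(248.87040278456706), np.float64(220.89041340020157))
[385.38 273.64  44.  ] (np.float64(267.607929437775), np.float64(196.00251290890077))
[400.13 235.39  44.  ] (np.float64(221.9365275774867), np.float64(204.95844048733585))
220 170 [193, 193, 193, 193, 192, 181, 155, 138, 125, 118, 120, 123, 122, 122, 117, 108, 102, 105, 107, 106, 108, 106, 98, 77, 51, 48, 45, 47, 45, 45, 46, 45, 45, 43, 46, 43, 43, 42, 43, 43, 42, 41, 40, 42, 42, 39, 40, 41, 39, 34, 32, 31, 35, 35, 34, 37, 57, 75, 80, 88, 101, 103, 104, 104, 104, 104, 105, 106, 104, 103, 104, 105, 103, 98, 76, 46, 42, 38, 42, 44, 41, 43, 41, 44, 44, 44, 44, 45, 43, 46, 47, 45, 45, 47, 48, 48, 46, 48, 45, 47, 46, 50, 65, 83, 86, 87, 96, 110, 111, 110, 111, 111, 109, 114, 143]
250 170 [206, 207, 205, 206, 205, 208, 207, 206, 207, 206, 207, 207, 206, 207, 207, 206, 208, 205, 191, 165, 166, 169, 156, 136, 121, 105, 81, 56, 47, 48, 48, 48, 48, 49, 47, 47, 46, 45, 45, 44, 42, 45, 44, 46, 44, 4
[... 346 characters left out ...]
216, 215, 214, 215, 213, 212, 210, 207, 208, 209, 210, 211, 212, 200, 173, 164, 165, 167, 167, 170, 166, 137, 79, 58, 60, 59, 62, 62, 61, 58, 58, 60, 59, 58, 59, 61, 58, 57, 56, 59, 57, 56, 55, 54, 48, 47, 43, 36, 40, 40, 36, 44, 77, 123, 146, 150, 158, 167, 172, 170, 171, 171, 169, 172, 171, 170, 173, 172, 173, 146, 88, 46, 43, 45, 49, 47, 46, 49, 46, 44, 49, 49, 50, 47, 48, 49, 48, 46, 49, 48, 48, 45, 39, 39, 36, 54, 107, 145, 151, 160, 171, 174, 174, 174, 175, 172, 146]
col 230 175 [118, 119, 120, 120, 123, 125, 119, 83, 67, 90, 102, 99, 61, 38, 36, 36, 38, 41, 45, 42, 42, 42, 44, 41, 44, 41, 42, 43, 40, 42, 65, 95, 103, 102, 99, 93, 90, 91, 90, 91, 91, 91, 95, 97, 97, 96, 94, 87, 86, 85]
```

```bash
python3 - <<'E'
from h import *
import pickle
L=pickle.load(open("L.pkl","rb"));R=pickle.load(open("R.pkl","rb"));t=grab("top")
ys=(220,250,280)
def pts(d,us,z=44): return np.array([onz(d,u,v,z)[:2] for u,v in zip(us,ys)])
E={"inL":pts(L,(384.3,382.3,380.7)),"outR":pts(L,(435.2,432.2,429)),"inR":pts(R,(244.2,246.3,247.6)),"outL":pts(R,(193.3,196.3,199.8))}
for k,v in E.items():
    d=v[2]-v[0];yaw=np.degrees(np.arctan2(d[1],d[0]));print(k,v.tolist(),"yaw",yaw)
def line(v,x=430): c=np.polyfit(v[:,0],v[:,1],1);return np.polyval(c,x)
l={k:line(v) for k,v in E.items()};print(l)
c=np.cos(np.radians(10))
print("slot width",(l["inR"]-l["inL"])*c,"outer",(l["outR"]-l["outL"])*c,"mid in",(l["inR"]+l["inL"])/2,"mid out",(l["outR"]+l["outL"])/2)
print("stop edge",onz(L,393,204,44),onz(R,230,205.3,44))
# rail front ends / green LED
# meter in grip
for d in (L,R):
    h=cv2.cvtColor(d["frame"],cv2.COLOR_RGB2HSV)
    for y in (150,200,260):
        m=np.where(cv2.inRange(h[y:y+1,250:380],np.array((20,120,60)),np.array((34,255,255)))[0])[0]+250;print(y,m.min(),m.max(),end=" ; ")
    Tc=np.array([[0,-.96,-.29,72.52]]);print()
s=env.read_state();Rt=np.array(s["tcp_rot"]);p=np.array(s["ee_pos"])
for u,v in ((313.5,150),(314,260)):
    o,r=ray(R,u,v);o=Rt.T@(o-p);r=Rt.T@r;print("meter in tool",o+r*(-14.7-o[2])/r[2])
# top view black rails, ungripped region
g=cv2.cvtColor(t["frame"],cv2.COLOR_RGB2GRAY);print(g[262,250:295].tolist(),g[275,250:295].tolist())
E
```

```text
inL [[415.4424776933128, 231.2515971523365], [443.0869092351018, 236.00633463261454], [472.2053473586189, 241.39428207382957]] yaw 10.130988911279418
outR [[407.6387597851241, 275.6932359337386], [435.23915471942524, 280.7562332914268], [464.40809943742784, 285.91661682381255]] yaw 10.2087636434414
inR [[410.34830102973456, 256.01812108405784], [437.9408124302159, 261.14999764619125], [467.1924688721369, 265.82956278968913]] yaw 9.792902986511583
outL [[418.1486901958502, 211.61843453782126], [445.7989732250436, 216.35684309357885], [474.9017108301765, 221.81815975868233]] yaw 10.188504378864353
{'inL': np.float64(233.79040760426037), 'outR': np.float64(279.75121017353837), 'inR': np.float64(259.53423970583634), 'outL': np.float64(213.67025829375302)}
slot width 25.352725445876587 outer 65.07703373763925 mid in 246.66232365504834 mid out 246.7107342336457
stop edge [400.13 235.39  44.  ] [399.35 242.25  44.  ]
150 282 344 ; 200 283 343 ; 260 284 342 ; 
150 282 344 ; 200 283 343 ; 260 285 342 ; 
meter in tool [ 71.49  -0.3  -14.7 ]
meter in tool [ 35.71  -0.14 -14.7 ]
[109, 109, 106, 101, 81, 69, 89, 88, 62, 28, 22, 23, 17, 21, 23, 14, 49, 90, 104, 105, 104, 102, 72, 30, 20, 16, 21, 16, 20, 9, 48, 89, 104, 105, 103, 83, 72, 92, 103, 106, 111, 107, 109, 109, 110] [94, 88, 89, 93, 89, 73, 54, 50, 54, 52, 38, 12, 11, 0, 10, 1, 16, 20, 41, 54, 51, 52, 52, 49, 41, 10, 1, 9, 3, 9, 3, 15, 41, 53, 56, 59, 53, 58, 45, 49, 57, 58, 56, 66, 86]
```

Slot midline passes y=246.7 at x=430, yaw 10.15°. The inner-edge and outer-edge midlines agree to 0.05 mm. Next I check the rail front end and compute the pre-insert pose.

```bash
python3 - <<'E'
from h import *
import pickle
L=pickle.load(open("L.pkl","rb"));g=cv2.cvtColor(L["frame"],cv2.COLOR_RGB2GRAY)
print(g[305:330,418].tolist(),[onz(L,418,v,44) for v in (316,320)])
u=np.array([np.cos(np.radians(10.15)),np.sin(np.radians(10.15))])
rel((478.2,255.3,115),down(10.15)@FL)
E
```

```text
[49, 46, 44, 50, 46, 50, 45, 44, 43, 45, 46, 43, 42, 45, 38, 70, 148, 217, 229, 221, 223, 220, 221, 218, 216] [array([502.82, 285.67,  44.  ]), array([507.05, 286.81,  44.  ])]
turn [ 0.13  0.07 -0.12] shift [-62.55 -73.88 101.48]
```

Front end measures 39.5 mm from my dock origin (expected 40), so it's consistent. Move over the dock.

Call:
send_rows(series=[[[0, 0, 0], [-20, -24, 0], 0], [[0, 0, 0], [-42, -48, 10], 0], [[0, 0, 0], [-62.5, -73.5, 35], 0], [[0, 0, 0], [-62.5, -73.5, 70], 0], [[0, 0, 0], [-62.5, -73.5, 98], 0]])

```text
time: 22.2
ee_pos: [479.6, 254.6, 117.3]
tcp_rot: [[-0.985, -0.171, 0.002], [-0.171, 0.985, 0.003], [-0.003, 0.003, -1.0]]
wrist_force: [-1.1, 0.8, -3.3]
finger_gap: 19.4
grasp_force: 60.4
```

Call:
send_rows(series=[[[0, 0, 0], [0, 0, 0], 0], [[0, 0, 0], [0, 0, 0], 0], [[0, 0, 0], [0, 0, 0], 0], [[0, 0, 0], [0, 0, 0], 0]])

```text
time: 22.53
ee_pos: [479.4, 257.9, 120.9]
tcp_rot: [[-0.984, -0.176, 0.005], [-0.176, 0.984, 0.005], [-0.006, 0.004, -1.0]]
wrist_force: [0.3, -0.1, -2.1]
finger_gap: 19.6
grasp_force: 60.4
```

```bash
python3 -c "
from h import *
s=env.read_state();print(s['ee_pos'],s['qd'])
rel((478.2,255.3,103),down(10.15)@FL)"
```

```text
[479.39 257.92 120.94] [ 0.31 -0.37 -0.08 -0.27 -0.03  0.04]
turn [0.22 0.33 0.01] shift [ 1.73 -2.44 17.92]
```

Call:
send_rows(series=[[[0.2, 0.3, 0], [1, -1.5, 6], 0], [[0.2, 0.3, 0], [1.7, -2.4, 13], 0], [[0.2, 0.3, 0], [1.7, -2.4, 14], 0], [[0.2, 0.3, 0], [1.7, -2.4, 14], 0], [[0.2, 0.3, 0], [1.7, -2.4, 14], 0]])

```text
time: 22.95
ee_pos: [476.4, 254.4, 104.3]
tcp_rot: [[-0.984, -0.176, -0.004], [-0.176, 0.984, -0.002], [0.004, -0.001, -1.0]]
wrist_force: [-0.8, 0.5, -2.6]
finger_gap: 19.3
grasp_force: 60.5
```

Call:
send_rows(series=[[[0, 0, 0], [0, 0, 0], 0], [[0, 0, 0], [0, 0, 0], 0], [[0, 0, 0], [0, 0, 0], 0], [[0, 0, 0], [0, 0, 0], 0]])

```text
time: 23.28
ee_pos: [476.7, 254.4, 104.5]
tcp_rot: [[-0.984, -0.176, -0.004], [-0.176, 0.984, -0.002], [0.004, -0.001, -1.0]]
wrist_force: [-0.3, 0.4, -3.4]
finger_gap: 19.4
grasp_force: 60.5
```

```bash
python3 - <<'E'
from h import *
s=env.read_state();p=np.array(s['ee_pos']);R=np.array(s['tcp_rot']);print(p)
rel((478.2,255.3,72),down(10.15)@FL)
w=grab("wrist");g=cv2.cvtColor(w["frame"],cv2.COLOR_RGB2GRAY)
# expected px of rail outer edges & stop
o=np.array([473.3,254.4]);M=down(10.15)@np.diag([1,-1,-1])
def D(x,y,z): return M@np.array([x,y,0])+[*o,z]
for x in (-80,-60,-40):
  a=proj(w,D(x,32.5,44));b=proj(w,D(x,-32.5,44));v=int(round(a[1]));print(x,a,b)
  r=g[v-1:v+2].mean(0)
  for q in (a[0],b[0]): k=int(q);print(k-10,r[k-10:k+11].astype(int).tolist())
E
```

```text
[476.68 254.41 104.47]
turn [-0.06 -0.22 -0.  ] shift [-1.78  0.64 32.46]
-80 (np.float64(379.0891611569343), np.float64(120.09805881598254)) (np.float64(250.92360777211456), np.float64(120.18753466669187))
369 [71, 70, 69, 69, 69, 69, 70, 66, 68, 68, 68, 97, 150, 188, 194, 192, 191, 193, 193, 192, 192]
240 [207, 204, 205, 205, 205, 205, 205, 206, 193, 153, 106, 77, 74, 76, 76, 76, 78, 76, 79, 78, 78]
-60 (np.float64(377.00405756028294), np.float64(160.49265407598617)) (np.float64(252.94007456361908), np.float64(160.5715887550098))
367 [59, 57, 57, 55, 58, 56, 57, 55, 52, 63, 112, 165, 187, 190, 188, 189, 187, 187, 187, 187, 190]
242 [121, 121, 121, 118, 124, 157, 194, 202, 200, 198, 173, 116, 82, 85, 84, 86, 85, 85, 87, 83, 84]
-40 (np.float64(375.04828275627665), np.float64(198.38176987551768)) (np.float64(254.83149280422674), np.float64(198.45127854416904))
365 [65, 65, 64, 64, 65, 62, 65, 62, 61, 70, 118, 166, 183, 182, 182, 183, 185, 182, 182, 183, 182]
244 [120, 119, 118, 119, 119, 119, 119, 118, 120, 119, 103, 67, 53, 56, 57, 55, 56, 56, 59, 57, 58]
```

Predicted and observed rail edges agree within 0.3 px. Insert.

Call:
send_rows(series=[[[0, -0.2, 0], [-1.5, 0.6, 1], 0], [[0, -0.2, 0], [-1.5, 0.6, 4], 0], [[0, -0.2, 0], [-1.5, 0.6, 7], 0], [[0, -0.2, 0], [-1.5, 0.6, 10], 0], [[0, -0.2, 0], [-1.5, 0.6, 13], 0]])

```text
time: 23.75
ee_pos: [477.7, 255.1, 90.8]
tcp_rot: [[-0.984, -0.176, -0.001], [-0.176, 0.984, -0.001], [0.001, -0.001, -1.0]]
wrist_force: [-0.4, -0.4, -2.7]
finger_gap: 19.2
grasp_force: 60.5
```

Call:
send_rows(series=[[[0, 0, 0], [0, 0, 2], 0], [[0, 0, 0], [0, 0, 5], 0], [[0, 0, 0], [0, 0, 8], 0], [[0, 0, 0], [0, 0, 11], 0], [[0, 0, 0], [0, 0, 13], 0]])

```text
time: 24.17
ee_pos: [477.7, 255.1, 77.9]
tcp_rot: [[-0.984, -0.176, -0.001], [-0.176, 0.984, -0.001], [0.001, -0.001, -1.0]]
wrist_force: [0.3, -1.0, -1.7]
finger_gap: 19.1
grasp_force: 60.5
```

Call:
send_rows(series=[[[0, 0, 0], [0, 0, 1], 0], [[0, 0, 0], [0, 0, 2], 0], [[0, 0, 0], [0, 0, 3], 0], [[0, 0, 0], [0, 0, 3], 0]])

```text
time: 24.5
ee_pos: [477.8, 255.1, 75.2]
tcp_rot: [[-0.984, -0.176, -0.001], [-0.176, 0.984, -0.001], [0.001, -0.001, -1.0]]
wrist_force: [0.1, -0.3, -2.6]
finger_gap: 19.1
grasp_force: 60.5
```

```bash
python3 -c "
from h import *
rel((478.2,255.3,71.3),down(10.15)@FL)"
```

```text
turn [-0.06 -0.05 -0.  ] shift [-0.4   0.13  3.89]
```

In the slot without force. Down until it touches the floor.

Call:
send_rows(series=[[[0, 0, 0], [0, 0, 1], 0], [[0, 0, 0], [0, 0, 2], 0], [[0, 0, 0], [0, 0, 3], 0], [[0, 0, 0], [0, 0, 3], 0]])

```text
time: 24.83
ee_pos: [477.7, 255.1, 72.1]
tcp_rot: [[-0.984, -0.176, -0.001], [-0.176, 0.984, -0.001], [0.001, -0.001, -1.0]]
wrist_force: [0.3, 0.1, -3.2]
finger_gap: 19.2
grasp_force: 60.5
```

Call:
send_rows(series=[[[0, 0, 0], [0, 0, 0.7], 0], [[0, 0, 0], [0, 0, 0.7], 0], [[0, 0, 0], [0, 0, 0.7], 0]])

```text
time: 25.08
ee_pos: [477.9, 255.1, 71.6]
tcp_rot: [[-0.984, -0.176, -0.001], [-0.176, 0.984, -0.001], [0.001, -0.001, -1.0]]
wrist_force: [-0.8, 0.6, -2.8]
finger_gap: 19.1
grasp_force: 60.5
```

Call:
send_rows(series=[[[0, 0, 0], [0, 0, 0.7], 0], [[0, 0, 0], [0, 0, 0.7], 0], [[0, 0, 0], [0, 0, 0.7], 0]])

```text
time: 25.33
ee_pos: [478.0, 255.2, 71.4]
tcp_rot: [[-0.984, -0.176, -0.0], [-0.176, 0.984, -0.001], [0.0, -0.001, -1.0]]
wrist_force: [-1.4, -0.8, 0.5]
finger_gap: 19.3
grasp_force: 61.1
```

On the floor. Release and lift.

Call:
send_rows(series=[[[0, 0, 0], [0, 0, 0], 60], [[0, 0, 0], [0, 0, 0], 60], [[0, 0, 0], [0, 0, 0], 60], [[0, 0, 0], [0, 0, 0], 60], [[0, 0, 0], [0, 0, 0], 60]])

```text
time: 25.75
ee_pos: [478.0, 255.2, 71.0]
tcp_rot: [[-0.984, -0.176, -0.0], [-0.176, 0.984, -0.001], [0.0, -0.001, -1.0]]
wrist_force: [0.1, 0.1, 0.3]
finger_gap: 51.3
grasp_force: 0.0
```

Call:
send_rows(series=[[[0, 0, 0], [0, 0, -3], 60], [[0, 0, 0], [0, 0, -20], 60], [[0, 0, 0], [0, 0, -60], 60], [[0, 0, 0], [0, 0, -100], 60], [[0, 0, 0], [0, 0, -130], 60]])

```text
time: 26.17
ee_pos: [478.4, 255.6, 204.0]
tcp_rot: [[-0.984, -0.176, 0.002], [-0.176, 0.984, -0.0], [-0.002, -0.0, -1.0]]
wrist_force: [0.4, 0.8, 0.1]
finger_gap: 51.1
grasp_force: 0.0
```

Call:
send_rows(series=[[[0, 0, 0], [0, 0, 0], 60], [[0, 0, 0], [0, 0, 0], 60], [[0, 0, 0], [0, 0, 0], 60]])

```text
time: 26.42
ee_pos: [477.6, 255.1, 200.5]
tcp_rot: [[-0.984, -0.176, -0.001], [-0.176, 0.984, -0.001], [0.001, -0.001, -1.0]]
wrist_force: [0.5, 0.3, 0.2]
finger_gap: 51.2
grasp_force: 0.0
```

```bash
python3 - <<'E'
from h import *
s=env.read_state();print(s["time"],np.array(s["ee_pos"]))
w=grab("wrist","w9");c=blobs(w,(22,110,60),(34,255,255),200,(240,60,400,400))
for x in c[:3]:
    r=cv2.minAreaRect(x);print(r)
b=cv2.boxPoints(cv2.minAreaRect(np.vstack(c)));b=b[np.argsort(b[:,1])]
K=onz(w,*b[:2].mean(0),86);F=onz(w,*b[2:].mean(0),86);M=down(10.15)@np.diag([1,-1,-1]);o=np.array([473.3,254.4,0])
print("rear in dock",M.T@(K-o),"front in dock",M.T@(F-o))
E
```

```text
26.4167 [477.56 255.09 200.53]
((313.5, 211.0), (150.0, 31.0), 90.0)
rear in dock [-71.15  -0.22  86.  ] front in dock [37.44 -0.26 86.  ]
```

The meter is home: x about -1 mm, y about -0.2 mm, and its top is at the expected height. Hand in.

```bash
python3 -c "
from station import env
print(env.hand_in())"
```

```text
the job is handed in; nothing more can be done
None
```

Handed in after about 26 s of arm time, result not shown: the nose was held on the patch at about 7–9 N for 2.5 s, and the meter was released in the dock about 1 mm from home; I viewed 11 pictures, one over the limit of 10.

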